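# Hook a steriliser's door return spring onto its anchor post with a spring puller

## Robot

A 6-joint arm with a two-finger parallel gripper is mounted at the origin on the work surface. World frame = base frame: x ahead of the robot, y to its left, z up, the work surface at z = 0. Lengths are in mm, angles in rad, forces in N, time in s.
With the tool pointing down it reaches from about 350 to 875 mm from the base axis. Payload 4.2 kg.
Tool frame: the origin (TCP) lies on the mounting face of the last link; the fingertips stand 173 mm ahead of it and the grasp point (between the pads) lies 155 mm ahead of it; z points along the fingers, y is the direction in which the jaws open and shut (so a half turn about z gives the same grasp; the last joint's range is limited). The gripper opens to 85 mm and grips with 20 to 120 N. Pads are 22 mm wide; open, the fingers measure 114 mm over their backs; the gripper's body (76 mm by 85 mm) begins 54 mm behind the grasp point. The pads swing forward as they close: fully open they stand 13 mm farther back than shut.
Start: joints at [-0.976, 0.385, 0.008, 0, -1.194, -0.259], TCP at [205.968, -590.065, 404.712] pointing down, gripper open.
Joint ranges: [-3.14, 3.14], [-1.21, 2.06], [-1.07, 1.41], [-3.16, 2.05], [-2.99, -0.16], [-3.1, 3.1]. Speed limits (rad/s): [2.79, 2.79, 3.14, 3.14, 3.14, 3.14].

## Interface

Orientations are given as a unit quaternion [x, y, z, w].
In Python, from bench import arm gives the robot as it stands.
- The arm moves only by the shell command python3 -m jog 'ROWS' [OPENING]. ROWS is JSON, a list that holds one entry, the list of rows, each a list of 4 numbers: the shift along the tool's x, y, z in mm, then the turn about the tool's z in degrees. In form: [[[x, y, z, spin], ...]]. A call has exactly 5 rows; each row is the pose to reach, as a shift and turn from the pose measured when the call began, along the tool's axes at that moment; what a row does not reach only later rows make up. A row lasts 1/8 s, in which the tool goes at most 62.5 mm and 10.7 degrees, less where a joint would pass 70% of its speed; a pose out of reach is approached as far as the arm can. A call with a gripper value outside its range is refused whole. OPENING is the finger opening in mm, from 0 to 85.4, set as the call begins (- or left out, the last holds). The fingers move at their own pace and stop on an object; the grip force is fixed at half the most. Time passes only in rows, so rows that repeat a pose let the fingers close, or fill a call up. It gives the time, the measured TCP pose, the force and the opening at its end, in the units of the state.
- arm.read_state(): the state, without advancing time (a new reading comes with each control period).
- arm.get_image(name): name is "scene" or "top" or "wrist"; returns (picture, depth): 384x512x3 uint8, blue, green, red; 384x512 float32, mm along the optical axis (not along the pixel's ray), 0 where there is no reading.
- arm.camera_params(name): a dict with "mtx" (3x3 intrinsics, pixels), "k1" (the pictures are not rectified: a ray, as slopes to the right and down, at radius r is drawn at 1 + k1 r^2 times it, then the intrinsics apply), "R" (3x3) and "t" (3): a world point X has camera coordinates R X + t. Camera axes: x right, y down, z forward; pixel columns grow to the right and rows downward; lengths in mm; the calibration is good to about 2 mm. A picture is of the moment at which its call begins: read the wrist's pose just before it. camera_params takes no time and is no camera call; for the wrist camera it gives the pose at the moment of the call.
- arm.job_done(): hands the job in, once; it reports no verdict.
The state is a dict: "clock": time; "joints": joint angles; "joint_vel": joint speeds; "joint_efforts": joint torques, N m; "position": TCP position; "ee_rot": TCP orientation; "contact_force": force on the tool from outside, world axes, zero at the start; "wrist_torque": the same for the moment, N m; "gripper_width": finger opening in mm.
Only numpy, scipy, OpenCV 4.12 (cv2) and the standard library are available. Lean on these libraries where they do the work, as an engineer would, in place of code of your own. Each camera call takes 0.05 s, during which the arm holds its last target.

## Task

The return spring of the steriliser's door unit is unhooked: take the spring puller from its stand, put its pin into the eye at the end of the spring, stretch the spring past the anchor post, swing its hook round the post and ease it back until the post alone carries the pull; lift the puller out only when it hangs free of load. Never let the spring snap back, do not strain the unit (push or pull on it with the puller by at most about 15 N) and keep the gripper itself off the unit. Then stand the puller upright, fully down, in the well that it came from and let go, leaving everything else where it is.

Things in the scene. Friction and masses are not known exactly. Their poses are not given: they have to be found in the camera images.
- unit: The door unit: grey base plate 280 x 150 x 12 mm fixed on the table, origin at the centre of its underside, x along its length, from the spring's pivot stud to the anchor post, z up. A low flange (top 34 mm above the table) runs along its -y edge. Everything on it stays below 53 mm above the table.
- pivot (a point): Axis of the spring's pivot stud, 95 mm towards -x from the middle of the unit, at the spring's height (40 mm above the table). The spring turns about it in the horizontal plane only.
- anchor_mid (a point): Middle of the steel anchor pad, 149.5 mm from the pivot along the unit's x, given at the spring's height. The anchor post, a dark upright steel stud of 7 mm diameter whose top (9 mm wide) is 48 mm above the table, is clamped near this point, up to 8 mm off along the unit's x and up to 7 mm off along its y, either way; its true place is not reported: look or feel for it.
- eye (a point): Centre of the upper rim of the round eye, 8.5 mm across, in the outer end of the flat steel hook (4 mm thick, upper face 42 mm above the table, 26 mm of air below). Frame: x away from the pivot along the spring, y to its left, z up. It lies 147 mm from the pivot when the spring is slack, and at the start it is well to the +y side of the post.
- seat (a point): Where the axis of the hooked post comes to lie, 21.5 mm from the eye towards the pivot, at 40 mm height; axes as the eye's. It is the outer end of the hook's channel, 10 mm wide (y -5 to 5 mm), closed at x +3.5 mm by the solid bend and on the +y side by the shank.
- mouth (a point): Middle of the channel's open side, 40 mm from the eye towards the pivot, axes as the eye's. Only here, over 33 mm of length, is the channel open to -y, so the post enters as the hook swings towards -y until the shank touches it. Between mouth and bend an 11 mm long tip (y -11 to -5 mm, to 7.5 mm behind the seat) closes the -y side and holds the post as the spring is eased back.
- hook (a joint): Stretch of the spring in m: 0 slack, 0.060 hard stop. The pull is about 2.5 N at 0 and grows by 180 N per m (11.5 N at 0.050), with 0.3 N of friction. Hooked, it reads 0.016 to 0.032. It springs back hard if it is let go; more than 0.25 m/s counts as a snap.
- spring (a joint): Swing of the spring about its pivot in rad: 0 along the unit's x, positive to its +y side (anticlockwise from above), limits -0.35 to 0.35. Starts at 0.2 to 0.33, hooked about 0 (within 0.06). It stays where it is left (slight friction of 0.03 N m).
- puller: The spring puller, loose, 0.1 to 0.2 kg, 88 mm tall, standing upright pin-down in one of the two wells; the one with the SQUARE black handle. Origin at the tip of its pin, z up. Pin 6 mm across with a round end, 16 mm long; round collar 20 mm across from z 16 to 22 mm; square handle 18 x 18 mm from z 22 to 88 mm, its faces across x and y.
- driver: A nut driver in the other well, like the puller but with a round handle 24 mm across and 78 mm tall. Leave it.
- stand: Grey plastic two-well stand, 70 x 160 x 28 mm, fixed, origin at the centre of its underside, long side along its y. Wells 10 mm across and 22 mm deep at y -45 and +45 mm.
- well_a (a point): Centre of the mouth of one well (y -45 mm on the stand), 28 mm above the table. A tool stands with its collar on the rim, its pin tip 16 mm lower.
- well_b (a point): Centre of the mouth of the other well (y +45 mm).
- screwdriver: A screwdriver lying on the table to the left of the unit. Leave it.
- bowl: A small steel bowl, 76 mm across, 35 mm tall, beyond the stand. Leave it.
- jar: A small white jar, 52 mm across, 60 mm tall, to the left. Leave it.
- bushing: A loose steel bushing, 32 mm across, 22 mm tall. Leave it.
Not all that is in view belongs to the job. Of the things that look like the stand, the smaller one is meant.

How it is judged:
By the outcome, as a careful person would: the job done as asked, in the order asked, and still so for the second after the job is handed in, with the robot touching nothing.
It also fails if it takes over 72 s, if anything falls off the work surface, if the arm or the gripper's body presses on something with over 40 N, if the wrist force passes 120 N, or if a joint passes its speed limit or range.

## Working session

There is one attempt and no reset: what is moved stays moved. The work goes in short steps, Python scripts to look and compute and a shell command to move; the robot and the scene stay as the last step left them, time stands still between calls to the robot, and variables do not carry over. Pictures are saved under pics/ and viewed, and the job is handed in when it is done.

```bash
ls; mkdir -p pics; cat > h.py <<'E'
import numpy as np, cv2, json
from bench import arm
def snap(n,f):
    s=arm.read_state(); P=arm.camera_params(n); im,d=arm.get_image(n)
    cv2.imwrite(f'pics/{f}.png',im); np.savez(f'pics/{f}.npz',im=im,d=d,mtx=P['mtx'],k1=P['k1'],R=P['R'],t=P['t'])
    return s
def load(f):
    return np.load(f'pics/{f}.npz')
def ray(z,u,v):
    K=np.array(z['mtx']);k=float(z['k1'])
    xy=cv2.undistortPoints(np.array([[[u,v]]],float),K,np.array([k,0,0,0.]))[0,0]
    return xy
def pt_depth(z,u,v):
    x,y=ray(z,u,v); d=z['d'][int(round(v)),int(round(u))]
    return np.array(z['R']).T@(np.array([x*d,y*d,d])-np.array(z['t']))
def pt_z(z,u,v,h):
    x,y=ray(z,u,v);R=np.array(z['R']);t=np.array(z['t'])
    c=-R.T@t; r=R.T@np.array([x,y,1]); return c+r*(h-c[2])/r[2]
def proj(z,X):
    K=np.array(z['mtx']);k=float(z['k1']);R=np.array(z['R']);t=np.array(z['t'])
    p=cv2.projectPoints(np.array([X],float),cv2.Rodrigues(R)[0],t,K,np.array([k,0,0,0.]))[0][0,0]
    return p
E
python3 - <<'E'
from h import *
for n in ('scene','top','wrist'): s=snap(n,n+'0')
print({k:np.round(v,3).tolist() for k,v in s.items()})
for n in ('scene','top','wrist'):
    P=arm.camera_params(n); print(n,np.round(P['mtx'],1).tolist(),P['k1'],np.round(-np.array(P['R']).T@P['t'],1))
E
```

```text
pics
{'clock': 0.1, 'joints': [-0.976, 0.385, 0.007, -0.0, -1.194, -0.259], 'joint_vel': [-0.001, -0.0, 0.002, 0.002, 0.001, 0.0], 'joint_efforts': [-0.001, -39.332, 18.893, 4.198, -0.003, 0.0], 'position': [205.928, -589.904, 403.732], 'ee_rot': [-0.167, 0.986, 0.001, -0.0], 'contact_force': [-0.479, -0.054, 0.095], 'wrist_torque': [0.02, 0.036, 0.044], 'gripper_width': 84.987}
scene [[393.2, 0.0, 259.9], [0.0, 393.2, 190.9], [0.0, 0.0, 1.0]] -0.06054178916255309 [ 846.7 -431.6  740.2]
top [[489.0, 0.0, 258.3], [0.0, 489.0, 185.5], [0.0, 0.0, 1.0]] -0.034614695730535126 [3.8610e+02 9.0000e-01 1.2609e+03]
wrist [[279.8, 0.0, 255.4], [0.0, 279.8, 192.2], [0.0, 0.0, 1.0]] -0.03260842837957441 [ 142.8 -611.5  374.2]
```

View pics/top0.png

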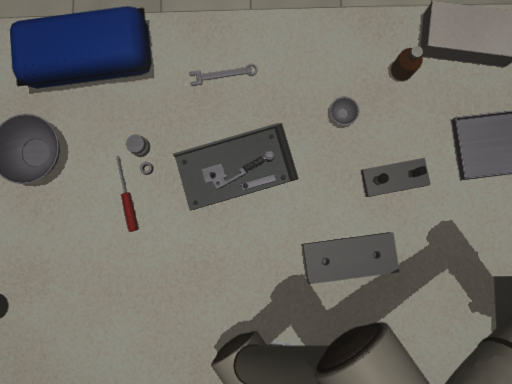

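View pics/scene0.png

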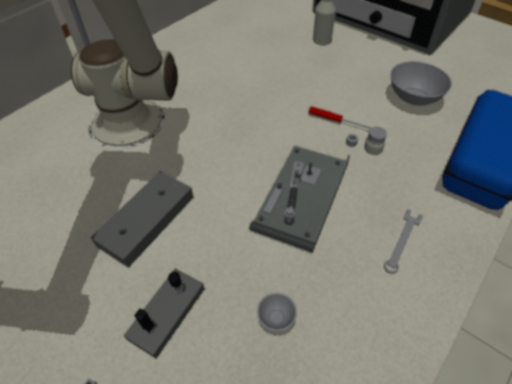

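View pics/wrist0.png

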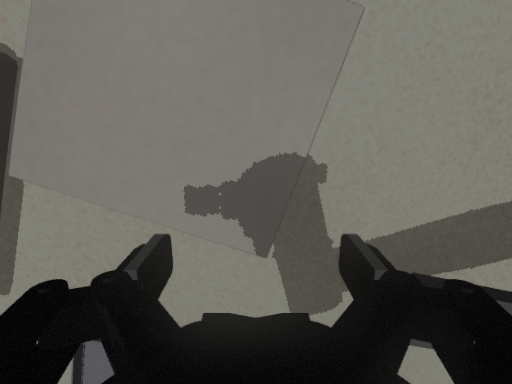

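```bash
python3 - <<'E'
from h import *
z=load('top0');im=z['im']
a=cv2.resize(im[115:220,165:310],None,fx=5.4,fy=5.4,interpolation=cv2.INTER_CUBIC);cv2.imwrite('pics/unit.png',np.clip(a*1.8,0,255).astype('uint8'))
a=cv2.resize(im[145:205,350:440],None,fx=8,fy=8,interpolation=cv2.INTER_CUBIC);cv2.imwrite('pics/stand.png',np.clip(a*1.8,0,255).astype('uint8'))
print(np.round(np.array(z['R']),3).tolist())
for u,v in [(381,178),(417,172),(395,178),(237,168),(350,260),(200,120)]: print(u,v,pt_depth(z,u,v).round(1))
E
```

```text
[[-0.016, -1.0, -0.027], [-0.996, 0.018, -0.09], [0.091, 0.025, -0.996]]
381 178 [ 506.4 -265.3   83.3]
417 172 [ 519.5 -352.8   82.6]
395 178 [ 511.4 -313.    28.1]
237 168 [546.7  87.   10.1]
350 260 [ 308.8 -191.8   36.7]
200 120 [676.7 183.5   2.2]
```

View pics/unit.png

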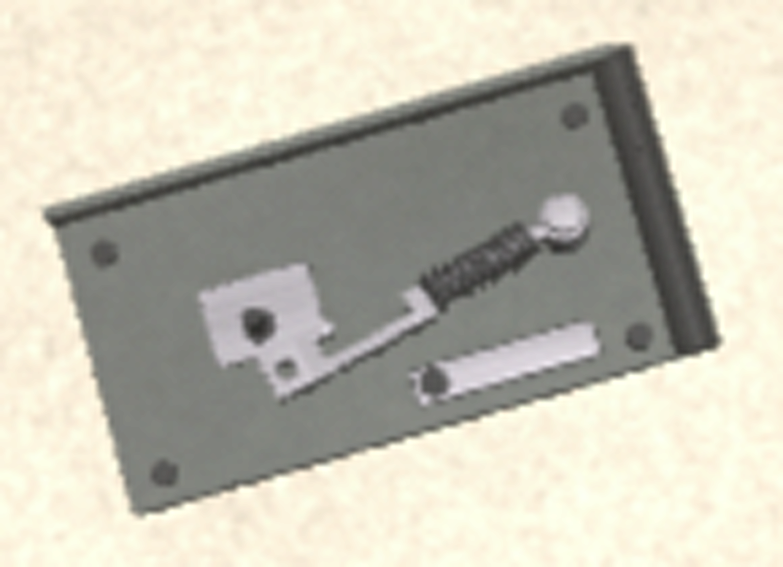

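View pics/stand.png

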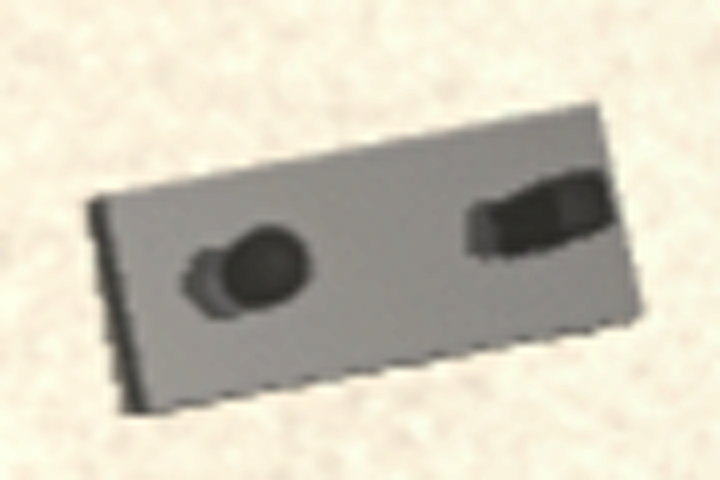

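```bash
python3 - <<'E'
from h import *
z=load('top0')
def S(x,y,h): return pt_z(z,350+(x+.5)/8-.5,145+(y+.5)/8-.5,h)[:2].round(1)
def U(x,y,h): return pt_z(z,165+(x+.5)/5.4-.5,115+(y+.5)/5.4-.5,h)[:2].round(1)
print('stand corners',[S(*p,28) for p in [(90,198),(598,103),(642,318),(145,412)]])
print('puller top',S(585,198,100),'driver top',S(268,262,90), 'base puller', S(490,230,34))
print('unit corners',[U(*p,12) for p in [(58,222),(140,514),(680,354)]])
print('post',U(257,322,48),'eye',U(286,367,42),'pivot',U(564,217,45))
W=load('wrist0');s=arm.read_state()
from scipy.spatial.transform import Rotation as Ro
R=Ro.from_quat(s['ee_rot']).as_matrix()
c=-W['R'].T@W['t']
print('cam in tool',(R.T@(c-s['position'])).round(1),(R.T@W['R'].T).round(3).tolist())
print(R.round(3))
E
```

```text
stand corners [array([ 535.1, -227.7]), array([ 562.4, -389.4]), array([ 493.8, -400. ]), array([ 467. , -242.6])]
puller top [ 523.7 -361.4] driver top [ 507.3 -268.8] base puller [ 521.9 -351.7]
unit corners [array([581.7, 246.8]), array([440.8, 207.6]), array([512.4, -50.1])]
post [527.3 146.8] eye [506.7 134.2] pivot [574.1   3.7]
cam in tool [66.7  0.4 29.8] [[0.0, -0.966, -0.26], [1.0, 0.0, 0.0], [-0.0, -0.26, 0.966]]
[[-0.944 -0.329 -0.001]
 [-0.329  0.944  0.002]
 [ 0.     0.002 -1.   ]]
```

```bash
python3 -m jog '[[[-55,17,10,0],[-110,34,25,0],[-165,50,40,0],[-220,67,55,0],[-275,84,70,0]]]' -; python3 -m jog '[[[-40,12,10,0],[-80,24,20,0],[-100,30,30,0],[-100,30,30,0],[-100,30,30,0]]]' 50; python3 - <<'E'
from h import *
s=snap('wrist','w1'); print(s['position'],s['clock'],s['contact_force'],s['joints'])
E
```

```text
clock: 0.78
position: [439.1, -418.6, 333.4]
ee_rot: [-0.167, 0.986, 0.001, -0.0]
contact_force: [-0.6, -1.3, -0.2]
gripper_width: 85.1
clock: 1.4
position: [523.0, -357.8, 303.4]
ee_rot: [-0.167, 0.986, 0.001, -0.001]
contact_force: [0.2, -0.3, 1.2]
gripper_width: 50.5
[ 523.04398264 -357.84356495  303.39058004] 1.4 [ 0.17643384 -0.34432431  1.24114637] [-0.34533349  0.48253462 -0.10307702 -0.00133364 -0.98702762 -0.88983986]
```

View pics/w1.png

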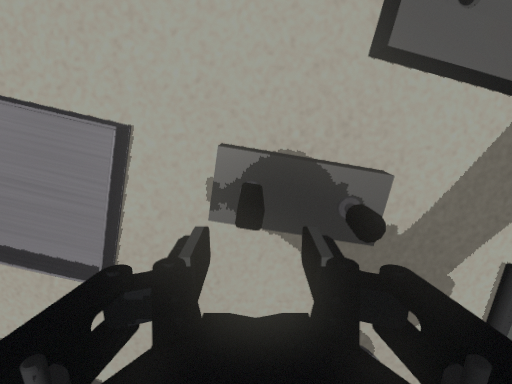

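```bash
python3 - <<'E'
from h import *
z=load('w1');im=z['im']
a=cv2.resize(im[140:250,200:400],None,fx=4,fy=4,interpolation=cv2.INTER_CUBIC);cv2.imwrite('pics/w1c.png',np.clip(a*3.,0,255).astype('uint8'))
d=z['d']
for v in range(180,234,4): print(v,d[v,228:276:3].round().astype(int).tolist())
E
```

```text
180 [251, 251, 250, 251, 250, 250, 250, 249, 252, 251, 251, 251, 251, 250, 251, 251]
184 [251, 251, 251, 250, 253, 237, 235, 238, 240, 241, 246, 253, 251, 252, 251, 251]
188 [252, 253, 253, 252, 253, 223, 222, 225, 225, 227, 229, 235, 253, 252, 252, 252]
192 [253, 253, 253, 253, 245, 210, 211, 213, 214, 214, 218, 220, 253, 253, 254, 253]
196 [255, 255, 255, 254, 204, 199, 200, 201, 202, 204, 206, 209, 255, 255, 255, 254]
200 [255, 255, 255, 256, 191, 190, 190, 191, 192, 194, 196, 198, 256, 255, 255, 255]
204 [256, 255, 255, 256, 183, 183, 183, 183, 184, 185, 187, 189, 257, 257, 256, 256]
208 [257, 258, 256, 256, 182, 182, 181, 181, 183, 182, 182, 183, 190, 258, 258, 256]
212 [257, 256, 257, 184, 183, 182, 183, 181, 182, 182, 182, 182, 258, 258, 259, 257]
216 [259, 259, 259, 184, 183, 183, 182, 183, 183, 182, 182, 184, 259, 258, 259, 259]
220 [261, 262, 259, 184, 183, 183, 183, 183, 184, 184, 183, 184, 260, 259, 261, 260]
224 [290, 260, 261, 184, 184, 184, 184, 185, 184, 184, 184, 186, 261, 262, 262, 261]
228 [292, 293, 292, 293, 186, 186, 185, 185, 185, 185, 185, 263, 262, 262, 262, 263]
232 [293, 292, 294, 294, 294, 292, 294, 294, 292, 294, 293, 294, 294, 293, 294, 294]
```

View pics/w1c.png

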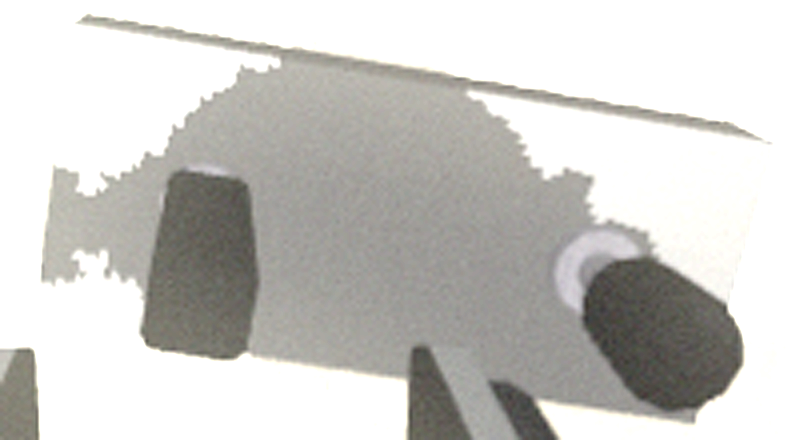

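```bash
cat >> h.py <<'E'
def cloud(z,u0,u1,v0,v1):
    uu,vv=np.meshgrid(np.arange(u0,u1),np.arange(v0,v1)); p=np.stack([uu.ravel(),vv.ravel()],1).astype(float)
    xy=cv2.undistortPoints(p[:,None],np.array(z['mtx']),np.array([float(z['k1']),0,0,0.]))[:,0]
    d=z['d'][v0:v1,u0:u1].ravel()
    C=np.c_[xy*d[:,None],d]; W=(C-z['t'])@np.array(z['R'])
    return p[d>0],W[d>0]
E
python3 - <<'E'
from h import *
z=load('w1')
p,W=cloud(z,228,276,180,240)
m=W[:,2]>97.5
print(m.sum(),W[m].mean(0),cv2.minAreaRect(W[m][:,:2].astype(np.float32)),W[m][:,2].min(),W[m][:,2].max())
# pixel-based: silhouette lower portion of top
p,W=cloud(z,200,400,140,250)
m=(abs(W[:,2]-28)<2)
r=cv2.minAreaRect(W[m][:,:2].astype(np.float32));print(r,cv2.boxPoints(r))
p,W=cloud(z,330,400,180,250)
m=W[:,2]>86.5
print('driver',W[m].mean(0),cv2.minEnclosingCircle(W[m][:,:2].astype(np.float32)),W[m][:,2].max())
E
```

```text
672 [ 520.57973782 -362.04740071  100.7553245 ] ((521.4076538085938, -361.83843994140625), (18.22408103942871, 17.8398380279541), 9.91480827331543) 97.60606350441205 102.83453281381844
((514.2828979492188, -317.1309814453125), (70.64750671386719, 160.55169677734375), 9.726966857910156) [[ 465.90408 -243.97723]
 [ 493.02982 -402.2209 ]
 [ 562.66174 -390.28473]
 [ 535.536   -232.04108]]
driver [ 505.00036914 -286.55048655  103.52614971] ((507.04150390625, -297.08795166015625), 30.67847442626953) 158.1081906015293
```

```bash
python3 -m jog '[[[2.8,-3.2,15,9.4],[2.8,-3.2,35,9.4],[2.8,-3.2,55,9.4],[2.8,-3.2,75,9.4],[2.8,-3.2,86.4,9.4]]]' 50; python3 - <<'E'
from h import *
s=snap('wrist','w2'); print(s['position'],s['clock'],s['contact_force'],s['ee_rot'])
E
```

```text
clock: 2.08
position: [520.2, -362.7, 216.8]
ee_rot: [-0.084, 0.996, 0.001, -0.001]
contact_force: [-0.1, 0.7, 0.6]
gripper_width: 49.5
[ 520.24772142 -362.6774765   216.81293867] 2.075 [-0.07662394  0.70849831  0.56509197] [-8.42219161e-02  9.96446413e-01  9.14883484e-04 -6.14953797e-04]
```

View pics/w2.png

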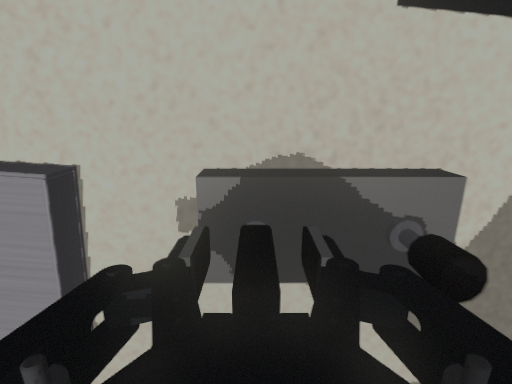

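```bash
python3 -m jog '[[[0,0,0,0],[0,0,0,0],[0,0,0,0],[0,0,0,0],[0,0,0,0]]]' 0;  python3 - <<'E'
from h import *
s=arm.read_state(); print(s['position'],s['clock'],s['contact_force'],s['gripper_width'])
E
```

```text
clock: 2.75
position: [520.3, -362.5, 216.3]
ee_rot: [-0.084, 0.996, 0.001, -0.001]
contact_force: [-1.8, 0.3, 2.8]
gripper_width: 17.2
[ 520.29173034 -362.54914089  216.32964569] 2.75 [-1.77850683  0.25653235  2.81839119] 17.166258083958503
```

```bash
python3 -m jog '[[[0,0,-15,0],[0,0,-45,0],[0,0,-80,0],[-2,15,-110,0],[-8,55,-110,0]]]' 0; python3 -m jog '[[[-8,55,0,0],[-16,110,0,-3],[-24,165,0,-6],[-32,220,0,-9],[-40,275,0,-12]]]' - ;  python3 - <<'E'
from h import *
s=arm.read_state(); print(s['position'],s['clock'],s['contact_force'],s['gripper_width'])
from scipy.spatial.transform import Rotation as Ro
R=Ro.from_quat(s['ee_rot']).as_matrix();print(R.round(3)); print(R.T@(np.array([509,132,326])-s['position']))
E
```

```text
clock: 3.38
position: [519.6, -307.7, 329.8]
ee_rot: [-0.083, 0.997, -0.0, 0.002]
contact_force: [0.6, 0.2, -2.1]
gripper_width: 17.0
clock: 4.0
position: [512.8, -28.0, 330.3]
ee_rot: [-0.188, 0.982, -0.0, 0.002]
contact_force: [1.5, 0.3, -2.2]
gripper_width: 17.3
[512.82041909 -28.04834655 330.26794952] 4.0 [ 1.45403108  0.25128899 -2.17910336] 17.260896828107928
[[-0.929 -0.369  0.005]
 [-0.369  0.929  0.   ]
 [-0.004 -0.002 -1.   ]]
[-55.50244131 150.16515872   4.26477961]
```

```bash
python3 -m jog '[[[-20,55,5,0],[-40,105,15,0],[-55,150,25,0],[-55,150,30,0],[-55,150,30,0]]]' - ;  python3 - <<'E'
from h import *
s=snap('wrist','w3'); print(s['position'],s['clock'],s['contact_force'],s['gripper_width'],s['ee_rot'])
im=load('w3')['im']
a=cv2.resize(im[60:260,130:390],None,fx=3,fy=3,interpolation=cv2.INTER_CUBIC);cv2.imwrite('pics/w3c.png',np.clip(a*2.,0,255).astype('uint8'))
E
```

```text
clock: 4.62
position: [508.3, 131.7, 300.0]
ee_rot: [-0.188, 0.982, -0.001, 0.002]
contact_force: [-0.3, -0.4, -0.9]
gripper_width: 17.0
[508.29114468 131.670379   300.02438262] 4.625 [-0.28932734 -0.41431157 -0.9377746 ] 17.003218108382672 [-1.88099891e-01  9.82148500e-01 -5.35752348e-04  1.57114394e-03]
```

View pics/w3c.png

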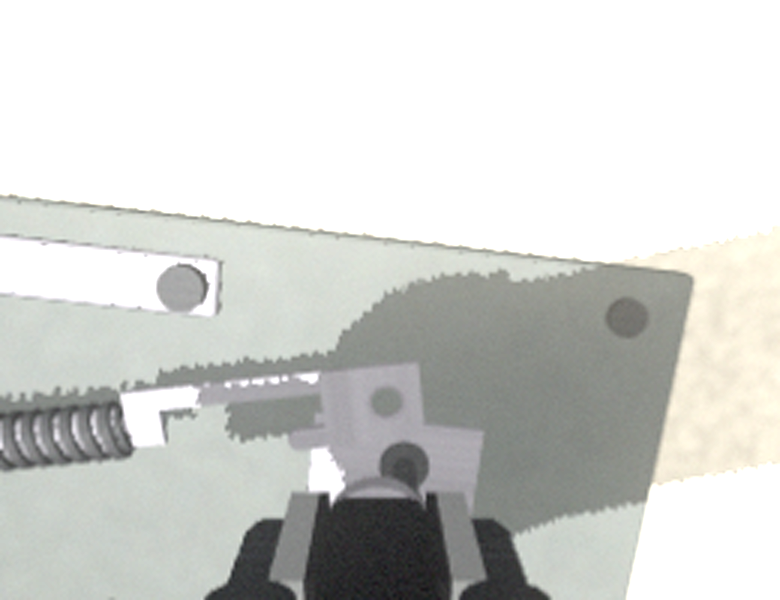

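```bash
python3 - <<'E'
from h import *
from scipy.spatial.transform import Rotation as Ro
z=load('w3'); p=np.array([508.29,131.67,300.02]);R=Ro.from_quat([-0.1881,0.98215,-0.000536,0.00157]).as_matrix()
def c2(x,y): return (130+(x+.5)/3-.5,60+(y+.5)/3-.5)
print('eye',pt_z(z,*c2(386,401),42).round(1),'post',pt_z(z,*c2(404,464),48).round(1))
for dx in (-2,0,2):
  for zz in (182.3,188.3):
    a=np.linspace(0,2*np.pi,73)
    q=np.array([proj(z,p+R@np.array([dx+10*np.cos(t),10*np.sin(t),zz])) for t in a])
    i=q[:,1].argmin(); print(dx,zz,'top',((q[i]-[130,60]+.5)*3-.5).round(1),'u range',((q[:,0].min()-129.5)*3-.5).round(1),((q[:,0].max()-129.5)*3-.5).round(1))
im=z['im']
a=cv2.resize(im[200:250,225:290],None,fx=12,fy=12,interpolation=cv2.INTER_CUBIC);cv2.imwrite('pics/w3d.png',np.clip(a*3.5,0,255).astype('uint8'))
for v in range(214,236): print(v,z['d'][v,240:272:2].round(0).astype(int).tolist())
E
```

```text
eye [504.3 132.6  42. ] post [517.9 143.5  48. ]
-2 182.3 top [375.4 484.8] u range 324.7 426.2
-2 188.3 top [375.5 474. ] u range 326.5 424.6
0 182.3 top [375.4 475.1] u range 324.6 426.4
0 188.3 top [375.5 464.6] u range 326.3 424.7
2 182.3 top [375.4 465.3] u range 324.4 426.5
2 188.3 top [375.5 455.2] u range 326.2 424.9
214 [271, 268, 270, 270, 270, 270, 269, 270, 269, 267, 268, 266, 263, 264, 268, 267]
215 [270, 271, 272, 270, 270, 270, 269, 271, 270, 268, 269, 263, 260, 261, 266, 270]
216 [270, 270, 270, 270, 271, 271, 270, 270, 271, 267, 270, 260, 256, 258, 261, 269]
217 [270, 271, 271, 270, 271, 270, 271, 271, 269, 267, 269, 257, 256, 255, 259, 270]
218 [271, 272, 270, 270, 271, 270, 269, 271, 272, 269, 269, 255, 253, 253, 255, 0]
219 [270, 271, 272, 271, 270, 270, 167, 165, 167, 167, 270, 253, 249, 249, 254, 269]
220 [272, 272, 272, 274, 272, 165, 166, 164, 166, 165, 166, 167, 247, 248, 251, 270]
221 [271, 272, 272, 271, 166, 166, 164, 164, 164, 164, 165, 165, 168, 245, 247, 270]
222 [273, 272, 273, 167, 164, 164, 162, 163, 161, 163, 162, 164, 167, 243, 245, 272]
223 [273, 
[... 394 characters left out ...]
 157, 158, 157, 170]
228 [273, 157, 156, 155, 156, 156, 156, 156, 156, 155, 157, 157, 156, 156, 156, 159]
229 [168, 155, 154, 153, 155, 155, 154, 154, 154, 155, 155, 154, 154, 153, 155, 156]
230 [159, 156, 153, 153, 153, 153, 152, 152, 153, 154, 153, 154, 153, 153, 154, 156]
231 [156, 153, 150, 152, 153, 151, 151, 152, 153, 152, 152, 151, 152, 151, 153, 154]
232 [156, 152, 150, 150, 150, 151, 150, 152, 152, 150, 151, 151, 150, 150, 151, 152]
233 [152, 150, 149, 149, 149, 148, 149, 149, 149, 148, 150, 150, 148, 149, 150, 151]
234 [152, 149, 148, 148, 148, 147, 147, 148, 148, 147, 148, 147, 148, 147, 148, 149]
235 [150, 147, 148, 147, 145, 146, 147, 146, 146, 146, 146, 147, 146, 146, 146, 148]
```

View pics/w3d.png

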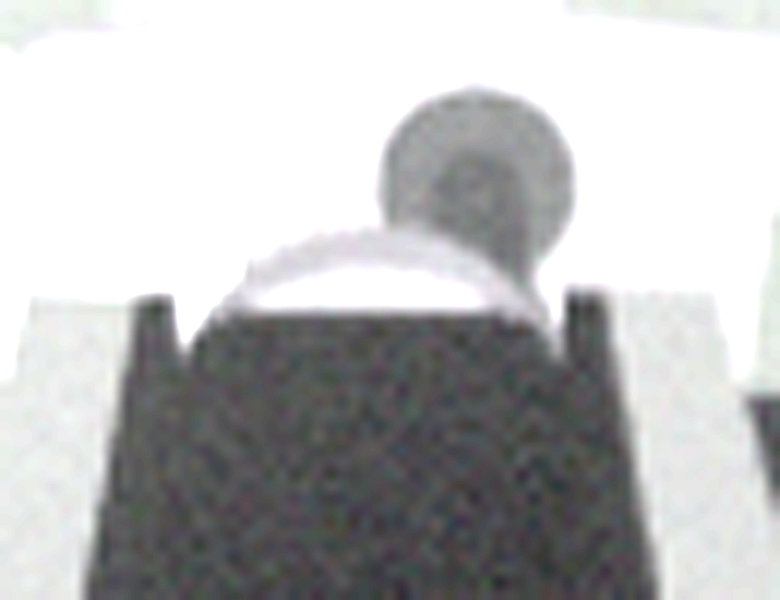

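```bash
python3 - <<'E'
from h import *
from scipy.spatial.transform import Rotation as Ro
z=load('w3'); p=np.array([508.29,131.67,300.02]);R=Ro.from_quat([-0.1881,0.98215,-0.000536,0.00157]).as_matrix()
px,W=cloud(z,236,276,218,320); T=(W-p)@R
m=(px[:,1]>232)&(px[:,1]<300)&(abs(px[:,0]-256)<10)&(T[:,2]<178)&(T[:,2]>122)
A=np.c_[np.ones(m.sum()),T[m][:,1:]]; c=np.linalg.lstsq(A,T[m][:,0],rcond=None)[0]
print('front face x=',c, 'at z150',c[0]+c[2]*150,'at 204',c[0]+c[2]*204, m.sum(),T[m][:,2].min(),T[m][:,2].max())
m=(px[:,1]>=222)&(px[:,1]<226)&(abs(px[:,0]-256)<8); print('collar',T[m].mean(0),W[m].mean(0))
# disk and post cloud
px,W=cloud(z,250,275,204,226)
for q,w in zip(px,W):
    if q[0]==265: print(q,w.round(1))
px,W=cloud(z,240,255,190,215);print('pad?',np.median(W[:,2]))
E
```

```text
front face x= [ 8.62013439e+00  5.17674190e-03 -1.06238198e-02] at z150 7.026561416556278 at 204 6.45287514731805 917 122.04455705418269 168.76803662735642
collar [  7.0201063    0.69024985 181.26607883] [502.10722223 129.63379193 118.73355046]
[265. 204.] [510.6 141.3  43.2]
[265. 205.] [511.6 141.7  42.7]
[265. 206.] [512.3 142.   43.2]
[265. 207.] [521.3 146.6  15.5]
[265. 208.] [521.8 146.7  17. ]
[265. 209.] [522.5 147.   17.7]
[265. 210.] [523.7 147.5  16.8]
[265. 211.] [524.4 147.8  17.3]
[265. 212.] [525.5 148.2  16.9]
[265. 213.] [525.6 148.2  19.5]
[265. 214.] [525.9 148.3  21.4]
[265. 215.] [525.8 148.1  24.7]
[265. 216.] [525.9 148.   27.3]
[265. 217.] [525.5 147.7  31.2]
[265. 218.] [526.  147.9  32.4]
[265. 219.] [525.4 147.6  36.6]
[265. 220.] [526.1 147.8  37.3]
[265. 221.] [525.5 147.4  41.4]
[265. 222.] [501.1 135.  113.6]
[265. 223.] [501.2 135.  114.9]
[265. 224.] [500.5 134.6 118.6]
[265. 225.] [500.8 134.7 119.5]
pad? 42.938848273591525
```

```bash
python3 - <<'E'
from h import *
from scipy.spatial.transform import Rotation as Ro
z=load('w3'); p=np.array([508.29,131.67,300.02]);R=Ro.from_quat([-0.1881,0.98215,-0.000536,0.00157]).as_matrix()
print('disk ctr',pt_z(z,264.8,214.9,17).round(1))
tip=p+R@np.array([-2.6,.8,204.3]); print('tip',tip.round(1))
# eye refine: local hole centroid
im=cv2.cvtColor(z['im'],cv2.COLOR_BGR2GRAY); print(im[186:202,250:268])
def d(x): return (R.T@(np.array(x)-tip)).round(2)
print('eye rel tip tool', d([504.3,132.6,42]))
a=cv2.resize(z['im'][180:210,235:280],None,fx=16,fy=16,interpolation=cv2.INTER_CUBIC);cv2.imwrite('pics/w3e.png',np.clip(a*2.5,0,255).astype('uint8'))
# pivot dist using top cam: pivot (574.1,3.7)
E
```

```text
disk ctr [528.3 149.2  17. ]
tip [511.1 133.3  95.7]
[[90 90 87 90 88 88 89 90 89 89 89 89 87 86 86 87 87 88]
 [89 90 89 89 88 89 88 89 86 87 88 87 86 85 85 86 87 86]
 [90 87 89 88 89 86 86 84 82 81 83 84 87 86 86 87 86 86]
 [89 88 87 87 86 80 78 74 74 73 74 77 82 85 86 87 86 87]
 [90 87 87 87 82 73 71 69 69 69 69 72 75 81 86 84 86 87]
 [90 90 88 83 75 69 69 68 69 67 69 69 71 76 81 86 86 86]
 [89 90 86 78 71 68 65 68 69 69 68 69 68 74 80 85 86 88]
 [89 87 86 77 68 68 69 69 67 70 67 69 69 71 78 84 85 86]
 [90 87 82 78 69 68 69 69 68 69 68 69 69 70 79 84 85 86]
 [90 88 85 79 69 68 68 68 68 67 67 69 67 70 79 83 86 87]
 [90 90 86 83 75 67 68 69 68 70 69 68 70 76 81 84 84 87]
 [90 89 88 83 79 70 68 68 67 67 68 71 74 81 83 85 84 87]
 [90 88 87 86 84 80 76 71 70 71 73 79 83 82 85 84 85 86]
 [88 89 89 86 85 85 85 80 79 81 83 82 83 84 86 84 83 86]
 [90 90 89 86 87 85 86 87 86 86 85 86 87 87 86 84 83 86]
 [87 90 89 87 88 87 87 86 88 88 86 85 87 86 85 85 85 84]]
eye rel tip tool [ 6.71  1.96 53.71]
```

View pics/w3e.png

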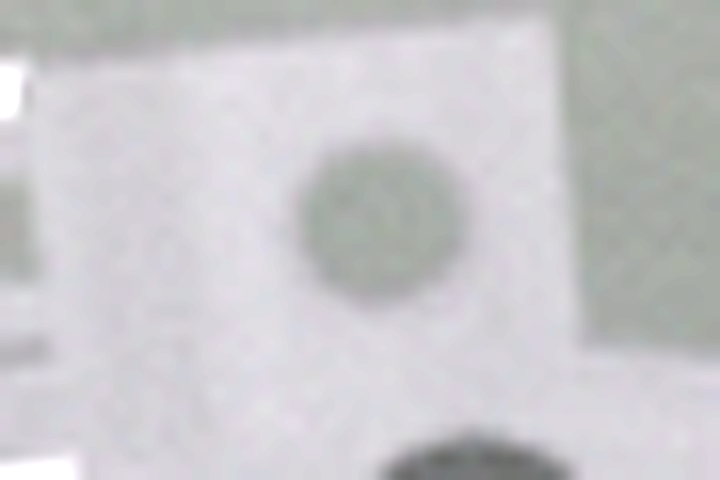

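View pics/w3.png

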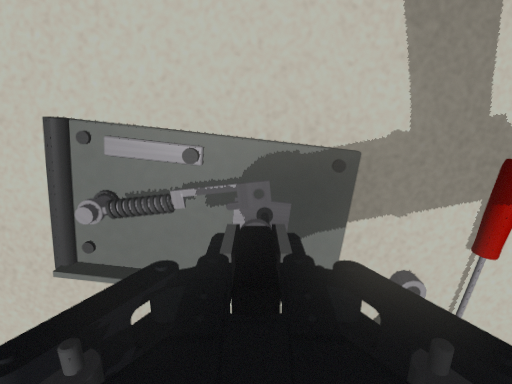

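```bash
python3 -m jog '[[[3,1,10,0],[6.7,2.2,22,0],[6.7,2.2,34,0],[6.7,2.2,45,0],[6.7,2.2,45,0]]]' - ;  python3 - <<'E'
from h import *
s=snap('wrist','w4'); print(s['position'],s['clock'],s['contact_force'],s['gripper_width'],s['ee_rot'])
im=load('w4')['im']
a=cv2.resize(im[130:280,160:360],None,fx=4,fy=4,interpolation=cv2.INTER_CUBIC);cv2.imwrite('pics/w4c.png',np.clip(a*2.,0,255).astype('uint8'))
z=load('w3')
print('pivot',pt_z(z,88,212,46)) 
px,W=cloud(z,60,370,110,330); m=abs(W[:,2]-12)<2.0; r=cv2.minAreaRect(W[m][:,:2].astype(np.float32)); print(r)
snap('top','t4')
im=load('t4')['im']
a=cv2.resize(im[115:220,165:310],None,fx=5.4,fy=5.4,interpolation=cv2.INTER_CUBIC);cv2.imwrite('pics/t4c.png',np.clip(a*1.8,0,255).astype('uint8'))
E
```

```text
clock: 5.3
position: [501.5, 130.5, 254.1]
ee_rot: [-0.188, 0.982, -0.001, 0.001]
contact_force: [0.4, 0.7, -1.9]
gripper_width: 17.1
[501.48735949 130.52368851 254.06084156] 5.3 [ 0.39134807  0.71316331 -1.92229512] 17.106230981217653 [-1.87528882e-01  9.82258378e-01 -9.27920916e-04  7.31695139e-04]
pivot [572.8360542    2.56542249  46.        ]
((543.8060913085938, 97.50924682617188), (146.14218139648438, 273.4026184082031), 15.933518409729004)
```

View pics/w4c.png

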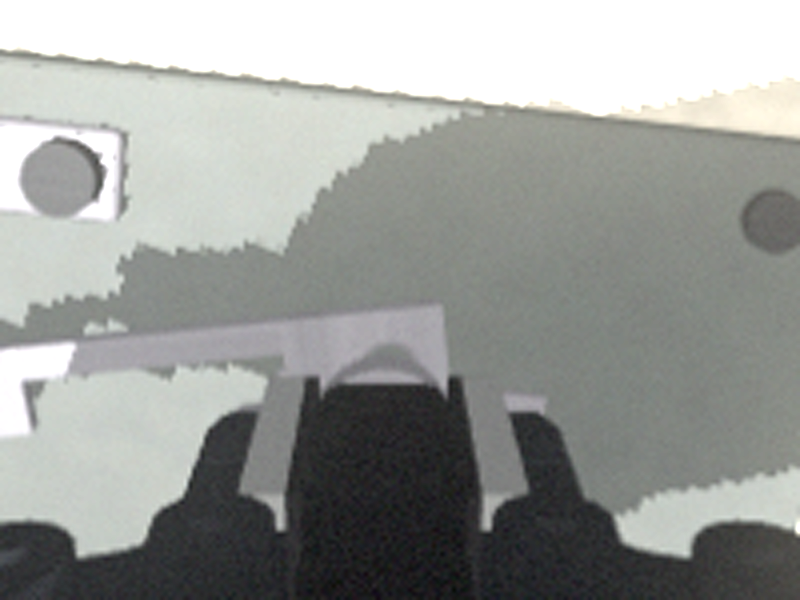

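View pics/t4c.png

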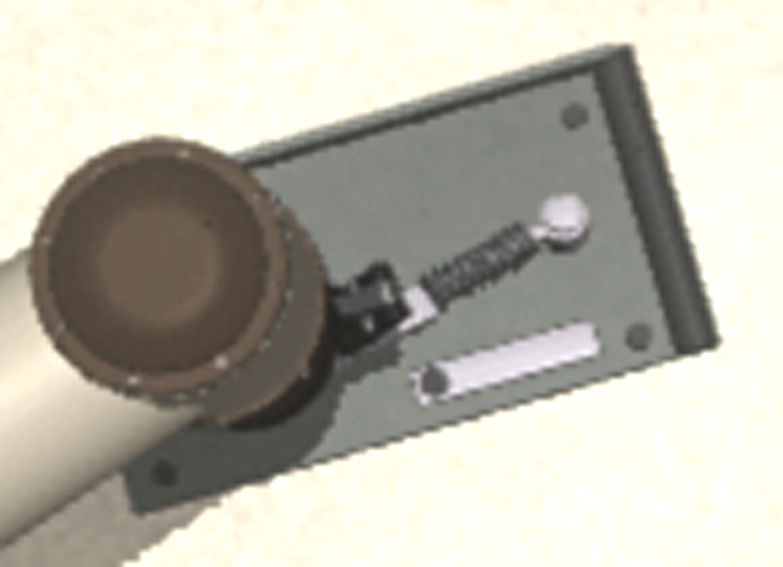

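```bash
python3 -m jog '[[[0,0.5,3,0],[0,0.5,5,0],[0,0.5,7,0],[0,0.5,9,0],[0,0.5,10,0]]]' - ;  python3 - <<'E'
from h import *
s=snap('wrist','w5'); print(s['position'],s['clock'],s['contact_force'],s['wrist_torque'],s['gripper_width'],s['ee_rot'])
E
```

```text
clock: 6.02
position: [501.8, 131.3, 245.2]
ee_rot: [-0.188, 0.982, -0.001, 0.002]
contact_force: [-0.1, -0.5, -2.2]
gripper_width: 17.0
[501.7587829  131.30176572 245.15446136] 6.025 [-0.09365204 -0.54211763 -2.18840305] [-0.00672995  0.01967824  0.02083198] 16.996723095264826 [-1.87757491e-01  9.82213218e-01 -5.75914859e-04  1.99664678e-03]
```

```bash
python3 -m jog '[[[0,0,2,0],[0,0,3,0],[0,0,4,0],[0,0,5,0],[0,0,5,0]]]' - ;  python3 - <<'E'
from h import *
s=snap('wrist','w6'); print(s['position'],s['clock'],s['contact_force'],s['wrist_torque'],s['gripper_width'],s['ee_rot'])
im=load('w6')['im']
a=cv2.resize(im[130:280,160:360],None,fx=4,fy=4,interpolation=cv2.INTER_CUBIC);cv2.imwrite('pics/w6c.png',np.clip(a*2.,0,255).astype('uint8'))
E
```

```text
clock: 6.7
position: [501.7, 131.3, 240.0]
ee_rot: [-0.188, 0.982, -0.001, 0.002]
contact_force: [-0.6, 0.4, -2.1]
gripper_width: 17.0
[501.72160415 131.25841195 239.95825747] 6.7 [-0.56521855  0.41860472 -2.13629186] [-0.0255964   0.02122414 -0.04730481] 17.021042010056053 [-1.87722263e-01  9.82220325e-01 -6.43872793e-04  1.78035177e-03]
```

View pics/w6c.png

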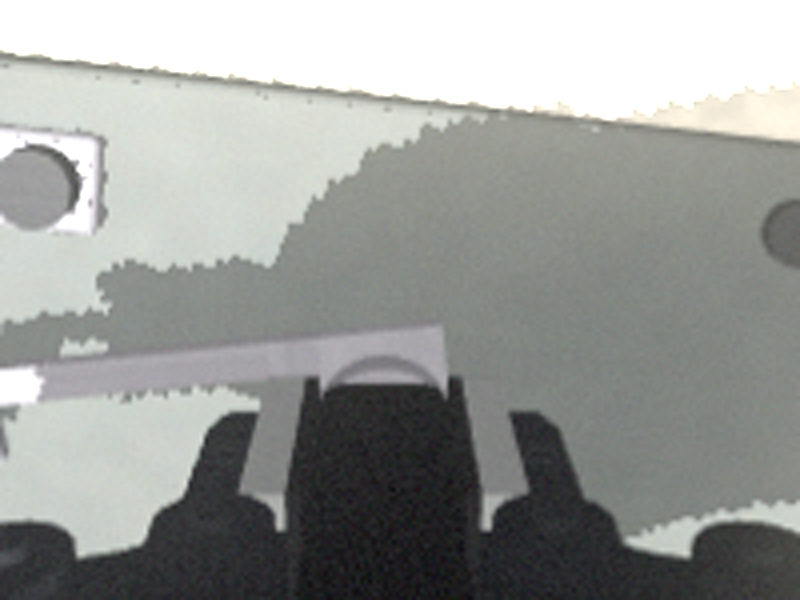

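```bash
python3 -m jog '[[[0,0,2,0],[0,0,4,0],[0,0,5,0],[0,0,6,0],[0,0,6,0]]]' - ;  python3 - <<'E'
from h import *
from scipy.spatial.transform import Rotation as Ro
s=arm.read_state(); print(s['position'],s['clock'],s['contact_force'],s['wrist_torque'],s['ee_rot'])
R=Ro.from_quat(s['ee_rot']).as_matrix(); tip=s['position']+R@np.array([-2.6,.8,204.3]);print('tip',tip)
piv=np.array([572.8,2.6]); v=tip[:2]-piv; L=np.linalg.norm(v); print('L',L,np.degrees(np.arctan2(v[1],v[0])))
a0=np.arctan2(v[1],v[0])
for L2,ang in [(147,117.5),(160,117.5),(175,117.5),(190.5,117.5),(190.5,112),(190.5,107)]:
    a=np.radians(ang); t=piv+L2*np.array([np.cos(a),np.sin(a)]); d=np.r_[t-tip[:2],0]; print(L2,ang,(R.T@d).round(1))
E
```

```text
clock: 7.38
position: [501.8, 131.3, 234.0]
ee_rot: [-0.188, 0.982, -0.001, 0.002]
contact_force: [0.3, 0.9, -0.8]
gripper_width: 17.0
[501.76518268 131.26732278 233.97184399] 7.375 [ 0.31715162  0.90044369 -0.75607277] [-0.00514972 -0.00923607  0.01034842] [-1.87726293e-01  9.82219498e-01 -6.35365458e-04  1.81471023e-03]
tip [504.6639341  132.85396504  29.68045942]
L 146.99870368587656 117.61414084688299
147 117.5 [-0.3  0.   0. ]
160 117.5 [ 1. 13. -0.]
175 117.5 [ 2.6 27.9 -0.1]
190.5 117.5 [ 4.1 43.3 -0.1]
190.5 112 [-14.1  44.3  -0. ]
190.5 107 [-30.7  43.7   0. ]
```

```bash
python3 -m jog '[[[0.2,3,0,0],[0.5,6,0,0],[0.7,9,0,0],[1,12,0,0],[1.2,15,0,0]]]' - ;  python3 - <<'E'
from h import *
from scipy.spatial.transform import Rotation as Ro
s=snap('wrist','w7'); print(s['position'],s['clock'],s['contact_force'],s['wrist_torque'],s['ee_rot'])
R=Ro.from_quat(s['ee_rot']).as_matrix(); print('tool force',R.T@s['contact_force'],R.T@s['wrist_torque'])
im=load('w7')['im']
a=cv2.resize(im[130:280,100:360],None,fx=3,fy=3,interpolation=cv2.INTER_CUBIC);cv2.imwrite('pics/w7c.png',np.clip(a*2.,0,255).astype('uint8'))
E
```

```text
clock: 8.0
position: [495.1, 144.7, 233.9]
ee_rot: [-0.188, 0.982, -0.001, 0.002]
contact_force: [2.2, -4.7, -1.3]
gripper_width: 17.3
[495.06048797 144.73319851 233.94548424] 8.0 [ 2.15108183 -4.74894591 -1.30208437] [-1.51767344 -0.76035795 -0.0169702 ] [-1.87743113e-01  9.82216326e-01 -8.68360298e-04  1.69061914e-03]
tool force [-0.24406279 -5.2044457   1.31500658] [ 1.69115613 -0.14698897  0.01224924]
```

View pics/w7c.png

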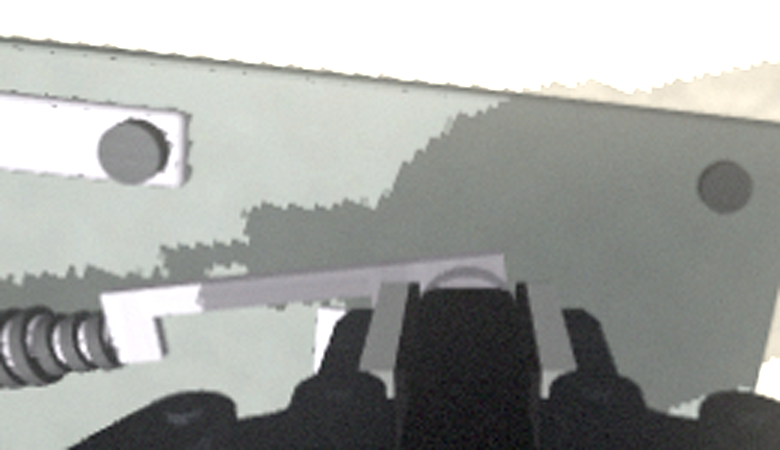

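```bash
python3 -m jog '[[[0.6,6,0,0],[1.2,12,0,0],[1.8,18,0,0],[2.4,24,0,0],[3,30,0,0]]]' - ;  python3 - <<'E'
from h import *
from scipy.spatial.transform import Rotation as Ro
s=snap('wrist','w8'); print(s['position'],s['clock'],s['contact_force'],s['wrist_torque'],s['ee_rot'])
R=Ro.from_quat(s['ee_rot']).as_matrix(); print('tool force',R.T@s['contact_force'],R.T@s['wrist_torque'])
im=load('w8')['im']
a=cv2.resize(im[130:280,100:360],None,fx=3,fy=3,interpolation=cv2.INTER_CUBIC);cv2.imwrite('pics/w8c.png',np.clip(a*2.,0,255).astype('uint8'))
tip=s['position']+R@np.array([-2.6,.8,204.3]);print('tip',tip)
piv=np.array([572.8,2.6]); v=tip[:2]-piv; L=np.linalg.norm(v); print('L',L,np.degrees(np.arctan2(v[1],v[0])))
for L2,ang in [(L,115),(L,112.5),(L,110),(L,107.5),(L,107),(L,105)]:
    a=np.radians(ang); t=piv+L2*np.array([np.cos(a),np.sin(a)]); d=np.r_[t-tip[:2],0]
    u=np.array([np.cos(a),np.sin(a)]);n=np.array([-u[1],u[0]]);e=t-1.25*u; q=np.array([528.3,149.2])-e; print(ang,(R.T@d).round(1),'post in eye frame',(q@u).round(1),(q@n).round(1))
E
```

```text
clock: 8.68
position: [481.2, 171.0, 233.9]
ee_rot: [-0.188, 0.982, -0.002, 0.001]
contact_force: [5.4, -9.0, -1.9]
gripper_width: 17.2
[481.20978303 171.04997481 233.87891111] 8.675 [ 5.37458793 -9.02991454 -1.86650225] [-2.94291109 -1.57986733 -0.0647985 ] [-0.18802462  0.98216178 -0.00184754  0.00124853]
tool force [ -1.65611091 -10.36876084   1.91193046] [ 3.31845019 -0.38095934  0.06052754]
tip [483.97345764 172.10818501  29.58223396]
L 191.37183547624593 117.65566644844276
115 [-8.8  0.7  0. ] post in eye frame -38.5 -21.6
112.5 [-17.2   1.    0. ] post in eye frame -37.7 -15.0
110 [-25.5   1.    0. ] post in eye frame -37.1 -8.3
107.5 [-33.9   0.5   0.1] post in eye frame -36.9 -1.6
107 [-35.5   0.4   0.1] post in eye frame -36.9 -0.3
105 [-42.2  -0.3   0.1] post in eye frame -37.0 5.0
```

View pics/w8c.png

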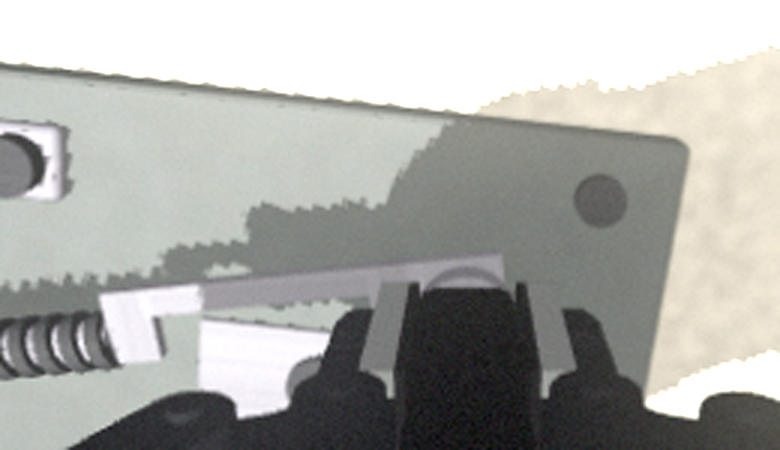

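```bash
python3 -m jog '[[[-5,2,0,0],[-10,2.5,0,0],[-15,2.5,0,0],[-20,2.5,0,0],[-24,2.5,0,0]]]' - ;  cat > st.py <<'E'
from h import *
from scipy.spatial.transform import Rotation as Ro
def st(f=None,post=(528.3,149.2)):
    s=snap('wrist',f) if f else arm.read_state()
    R=Ro.from_quat(s['ee_rot']).as_matrix()
    print('pos',s['position'].round(1) if hasattr(s['position'],'round') else s['position'],'t',s['clock'],'toolF',(R.T@s['contact_force']).round(2),'T',(R.T@s['wrist_torque']).round(2),'w',round(s['gripper_width'],2))
    tip=s['position']+R@np.array([-2.6,.8,204.3]); piv=np.array([572.8,2.6]); v=tip[:2]-piv; L=np.linalg.norm(v); a=np.arctan2(v[1],v[0])
    u=v/L;n=np.array([-u[1],u[0]]);e=tip[:2]-1.25*u; q=np.array(post)-e
    print('tip',tip.round(1),'L',L.round(1),'ang',np.degrees(a).round(2),'post in eye frame',(q@u).round(1),(q@n).round(1))
    print('radial dir in tool',(R.T@np.r_[u,0]).round(3),'perp',(R.T@np.r_[n,0]).round(3))
    if f:
        im=load(f)['im']; a=cv2.resize(im[130:300,100:360],None,fx=3,fy=3,interpolation=cv2.INTER_CUBIC);cv2.imwrite(f'pics/{f}c.png',np.clip(a*2.,0,255).astype('uint8'))
    return s,R,tip,piv
E
python3 - <<'E'
from st import *
st('w9')
z=load('w8'); print(pt_z(z,207.3,260.7,17))
E
```

```text
clock: 9.35
position: [502.3, 181.3, 233.7]
ee_rot: [-0.188, 0.982, -0.003, -0.0]
contact_force: [3.2, -9.1, 0.2]
gripper_width: 17.2
pos [502.3 181.3 233.7] t 9.35 toolF [ 0.39 -9.62 -0.19] T [3.17 0.04 0.04] w 17.19
tip [504.6 181.7  29.4] L 191.7 ang 110.85 post in eye frame -37.6 -10.6
radial dir in tool [-0.015  1.    -0.006] perp [1.    0.015 0.002]
[529.15779874 150.95007828  17.        ]
```

View pics/w9c.png

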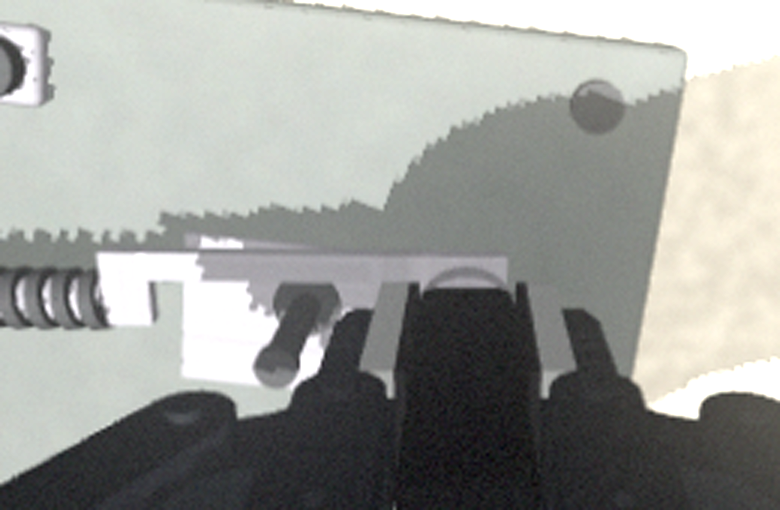

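```bash
python3 - <<'E'
from st import *
z=load('w9'); c=lambda x,y:(100+(x+.5)/3-.5,130+(y+.5)/3-.5)
h=pt_z(z,*c(277,363),48); print('head',h)
sh=pt_z(z,*c(280,282),42); print('shank inner edge',sh)
s=arm.read_state(); R=Ro.from_quat(s['ee_rot']).as_matrix()
tip=s['position']+R@np.array([-2.6,.8,204.3]); piv=np.array([572.8,2.6]); v=tip[:2]-piv;u=v/np.linalg.norm(v);n=np.array([-u[1],u[0]]);e=tip[:2]-1.25*u
for p in (h,sh,pt_z(z,*c(155,300),42),pt_z(z,*c(506,262),42),pt_z(z,*c(440,253),42)): q=p[:2]-e; print('eye frame',(q@u).round(1),(q@n).round(1))
E
```

```text
head [528.51313082 148.91386291  48.        ]
shank inner edge [514.13200955 143.41958442  42.        ]
eye frame -37.9 -10.2
eye frame -38.0 5.2
eye frame -64.4 0.5
eye frame 8.6 10.5
eye frame -4.9 12.2
```

```bash
python3 -m jog '[[[-3,0.3,0,0],[-6,0.3,0,0],[-9,0.2,0,0],[-12,0,0,0],[-12.7,-0.1,0,0]]]' - ; python3 - <<'E'
from st import *
st('w10',(528.5,148.9))
E
```

```text
clock: 10.02
position: [514.4, 184.7, 233.5]
ee_rot: [-0.188, 0.982, -0.005, -0.002]
contact_force: [3.0, -9.4, -1.2]
gripper_width: 17.2
pos [514.4 184.7 233.5] t 10.025 toolF [ 0.71 -9.84  1.29] T [ 2.99  0.3  -0.  ] w 17.21
tip [516.2 184.3  29.2] L 190.4 ang 107.3 post in eye frame -36.2 -1.2
radial dir in tool [-0.076  0.997 -0.009] perp [0.997 0.076 0.004]
```

View pics/w10c.png

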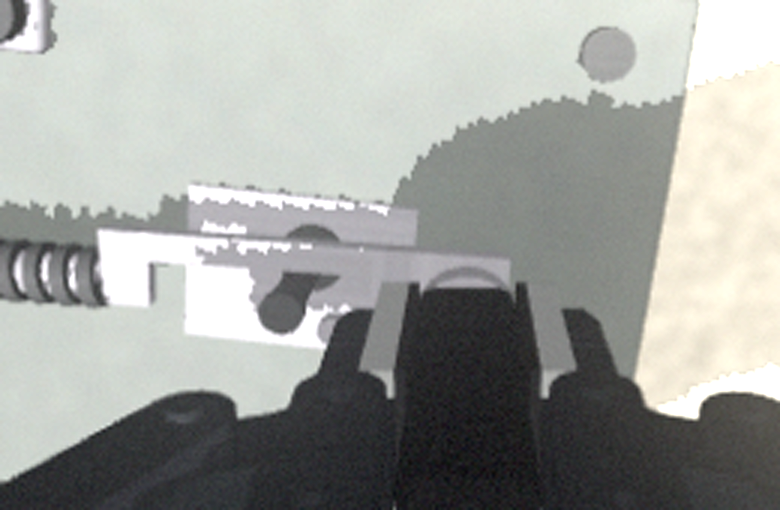

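```bash
python3 -m jog '[[[-1,0,0,0],[-1.6,0,0,0],[-1.6,-1,0,0],[-1.4,-3,0,0],[-1.2,-5,0,0]]]' - ; python3 - <<'E'
from st import *
st('w11',(528.5,148.9))
E
```

```text
clock: 10.7
position: [517.1, 179.3, 233.5]
ee_rot: [-0.188, 0.982, -0.006, -0.003]
contact_force: [2.9, -7.4, 0.5]
gripper_width: 17.5
pos [517.1 179.3 233.5] t 10.7 toolF [-0.   -7.95 -0.42] T [2.65 0.19 0.02] w 17.54
tip [518.5 178.4  29.2] L 184.0 ang 107.17 post in eye frame -29.9 -0.9
radial dir in tool [-0.078  0.997 -0.011] perp [0.997 0.078 0.007]
```

View pics/w11c.png

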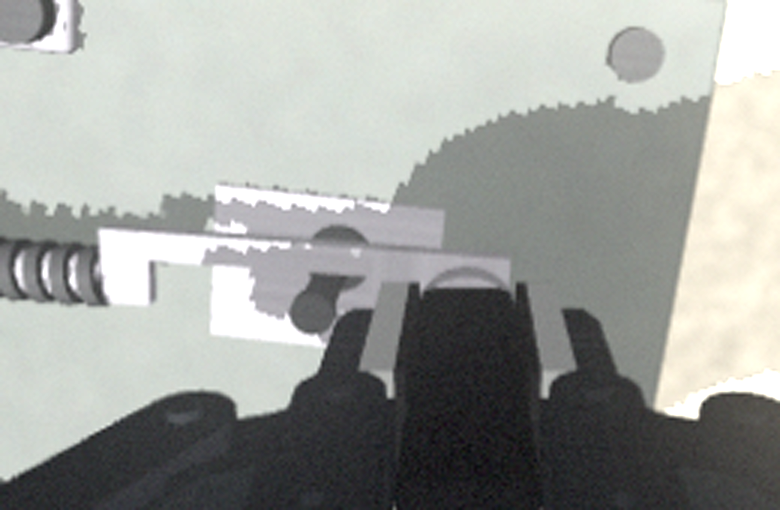

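```bash
python3 - <<'E'
from st import *
s,R,tip,piv=st()
print(R.round(4))
z=load('w11'); c=lambda x,y:(100+(x+.5)/3-.5,130+(y+.5)/3-.5)
v=tip[:2]-piv;u=v/np.linalg.norm(v);n=np.array([-u[1],u[0]]);e=tip[:2]-1.25*u
for nm,p in dict(head=pt_z(z,*c(314,312),48),sh1=pt_z(z,*c(180,263),42),sh2=pt_z(z,*c(300,272),42),root=pt_z(z,*c(155,300),42)).items(): q=p[:2]-e; print(nm,p.round(1),'eye frame',(q@u).round(1),(q@n).round(1))
im=z['im'][195:250,150:240];cv2.imwrite('pics/w11d.png',np.clip(cv2.resize(im,None,fx=8,fy=8,interpolation=cv2.INTER_CUBIC)*2.5,0,255).astype('uint8'))
E
```

```text
pos [517.1 179.1 233.5] t 10.75 toolF [ 1.03 -9.84 -0.65] T [2.82 0.22 0.03] w 17.19
tip [518.5 178.2  29.2] L 183.8 ang 107.18 post in eye frame -29.3 -0.8
radial dir in tool [-0.078  0.997 -0.011] perp [0.997 0.078 0.007]
[[-0.9294 -0.3691 -0.0036]
 [-0.369   0.9293 -0.013 ]
 [ 0.0081 -0.0108 -0.9999]]
head [528.9 149.1  48. ] eye frame -29.6 -1.3
sh1 [531.9 119.5  42. ] eye frame -58.7 4.5
sh2 [524.4 143.3  42. ] eye frame -33.8 4.7
root [541.8 117.   42. ] eye frame -64.1 -4.1
```

View pics/w11d.png

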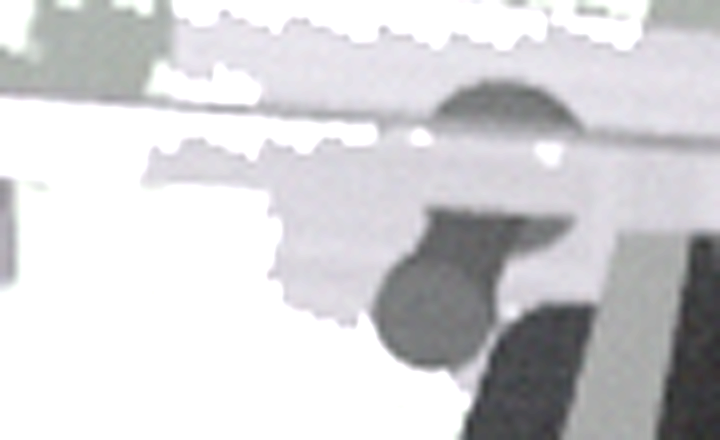

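```bash
python3 -m jog '[[[-0.8,0,0,0],[-1.6,0,0,0],[-2,0,0,0],[-2,0,0,0],[-2,0,0,0]]]' - ; python3 - <<'E'
from st import *
st('w12',(528.7,149.0))
im=load('w12')['im'][195:250,150:240];cv2.imwrite('pics/w12d.png',np.clip(cv2.resize(im,None,fx=8,fy=8,interpolation=cv2.INTER_CUBIC)*2.5,0,255).astype('uint8'))
E
```

```text
clock: 11.38
position: [518.7, 178.7, 233.4]
ee_rot: [-0.188, 0.982, -0.007, -0.004]
contact_force: [2.0, -8.4, 0.2]
gripper_width: 17.5
pos [518.7 178.7 233.4] t 11.375 toolF [ 1.23 -8.55 -0.03] T [2.76 0.26 0.03] w 17.46
tip [519.7 177.1  29.1] L 182.4 ang 106.93 post in eye frame -28.3 -0.4
radial dir in tool [-0.082  0.997 -0.014] perp [0.997 0.082 0.01 ]
```

View pics/w12d.png

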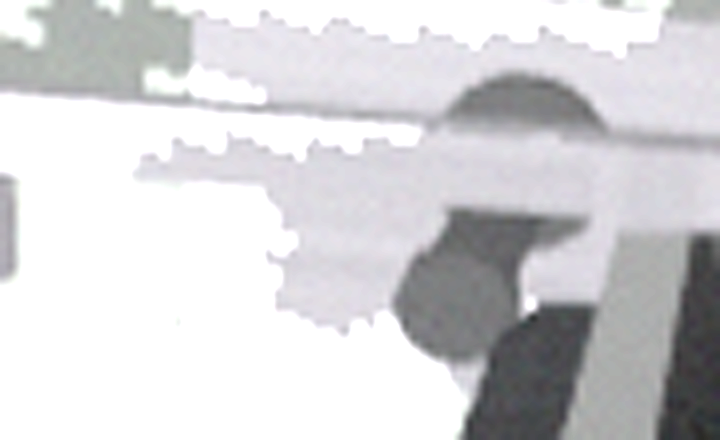

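```bash
python3 -m jog '[[[0.1,-1.5,0,0],[0.2,-3,0,0],[0.3,-4,0,0],[0.4,-5,0,0],[0.4,-5,0,0]]]' - ; python3 - <<'E'
from st import *
st('w13',(528.7,149.0))
im=load('w13')['im'][195:250,150:240];cv2.imwrite('pics/w13d.png',np.clip(cv2.resize(im,None,fx=8,fy=8,interpolation=cv2.INTER_CUBIC)*2.5,0,255).astype('uint8'))
E
```

```text
clock: 12.05
position: [520.0, 173.1, 233.5]
ee_rot: [-0.188, 0.982, -0.008, -0.005]
contact_force: [2.3, -6.5, -0.1]
gripper_width: 17.4
pos [520.  173.1 233.5] t 12.05 toolF [ 0.27 -6.93  0.2 ] T [2.19 0.2  0.02] w 17.36
tip [520.7 171.1  29.2] L 176.4 ang 107.2 post in eye frame -22.2 -1.2
radial dir in tool [-0.077  0.997 -0.015] perp [0.997 0.077 0.012]
```

View pics/w13d.png

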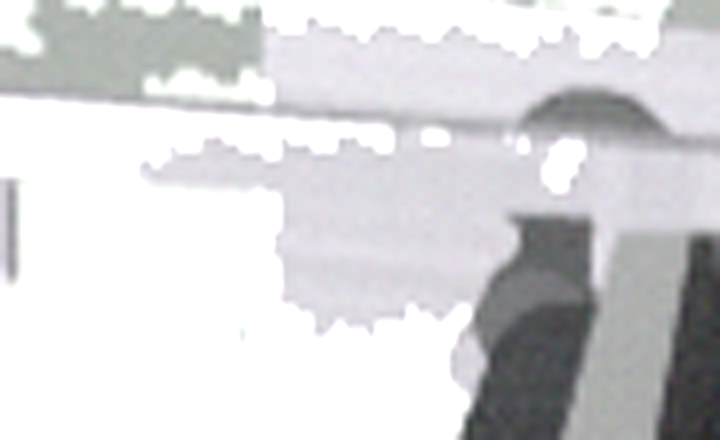

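```bash
python3 -m jog '[[[-0.4,-0.5,0,0],[-0.8,-1,0,0],[-0.8,-1.5,0,0],[-0.8,-2,0,0],[-0.8,-2,0,0]]]' - ; python3 - <<'E'
from st import *
st('w14',(528.7,149.0))
E
```

```text
clock: 12.72
position: [521.5, 171.9, 233.6]
ee_rot: [-0.188, 0.982, -0.008, -0.005]
contact_force: [0.3, 0.7, -2.0]
gripper_width: 17.2
pos [521.5 171.9 233.6] t 12.725 toolF [-0.56  0.56  1.99] T [-0.01  0.02  0.02] w 17.22
tip [522.3 170.   29.2] L 174.9 ang 106.79 post in eye frame -20.7 -0.1
radial dir in tool [-0.085  0.996 -0.015] perp [0.996 0.085 0.011]
```

```bash
python3 - <<'E'
from st import *
im=load('w14')['im'][185:255,140:250];cv2.imwrite('pics/w14d.png',np.clip(cv2.resize(im,None,fx=7,fy=7,interpolation=cv2.INTER_CUBIC)*2.5,0,255).astype('uint8'))
E
```

```text
(no output)
```

View pics/w14d.png

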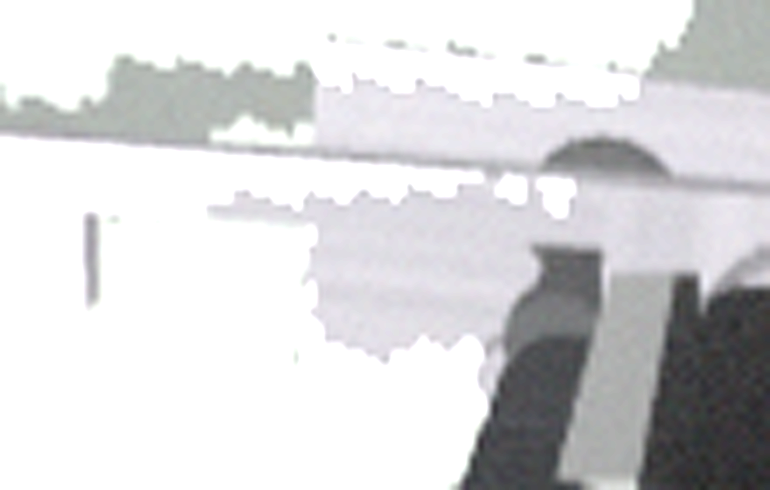

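View pics/w14c.png

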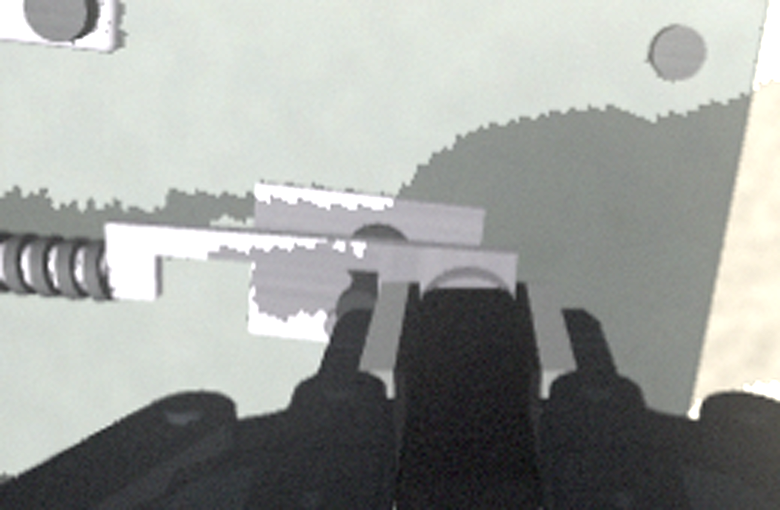

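```bash
python3 -m jog '[[[0,0,-1,0],[0,0,-2,0],[0,0,-3,0],[0,0,-4,0],[0,0,-5,0]]]' - ; python3 - <<'E'
from st import *
s,R,tip,piv=st(None,(528.7,149.0)); print(s['contact_force'])
E
```

```text
clock: 13.4
position: [521.6, 171.9, 238.7]
ee_rot: [-0.188, 0.982, -0.008, -0.005]
contact_force: [0.2, -0.4, -1.9]
gripper_width: 17.7
pos [521.6 171.9 238.7] t 13.4 toolF [-0.02 -0.44  1.94] T [ 0.05  0.14 -0.03] w 17.69
tip [522.4 170.1  34.4] L 174.9 ang 106.75 post in eye frame -20.7 0.0
radial dir in tool [-0.085  0.996 -0.015] perp [0.996 0.085 0.011]
[ 0.17120326 -0.43589265 -1.93165602]
```

Free of load; lifting out.

```bash
python3 -m jog '[[[0,0,-4,0],[0,0,-9,0],[0,0,-15,0],[0,0,-25,0],[0,0,-40,0]]]' - ; python3 -m jog '[[[30,0,-30,0],[60,0,-55,0],[60,0,-60,0],[60,0,-60,0],[60,0,-60,0]]]' - ; python3 - <<'E'
from st import *
s,R,tip,piv=st('w15',(528.7,149.0)); print(s['contact_force'],R.round(4))
E
```

```text
clock: 14.02
position: [521.8, 172.6, 279.4]
ee_rot: [-0.188, 0.982, -0.008, -0.005]
contact_force: [0.1, 0.2, -1.2]
gripper_width: 17.3
clock: 14.65
position: [466.8, 151.7, 339.6]
ee_rot: [-0.188, 0.982, -0.008, -0.006]
contact_force: [-0.3, -0.2, -1.8]
gripper_width: 16.8
pos [466.8 151.7 339.6] t 14.65 toolF [ 0.29 -0.1   1.81] T [-0.08  0.03 -0.02] w 16.81
tip [467.4 149.7 135.3] L 181.0 ang 125.64 post in eye frame -35.1 -49.5
radial dir in tool [ 0.242  0.97  -0.01 ] perp [ 0.97  -0.242  0.017]
[-0.25077519 -0.23254159 -1.80211379] [[-0.9295 -0.3688 -0.0079]
 [-0.3686  0.9294 -0.0182]
 [ 0.014  -0.014  -0.9998]]
```

View pics/w15c.png

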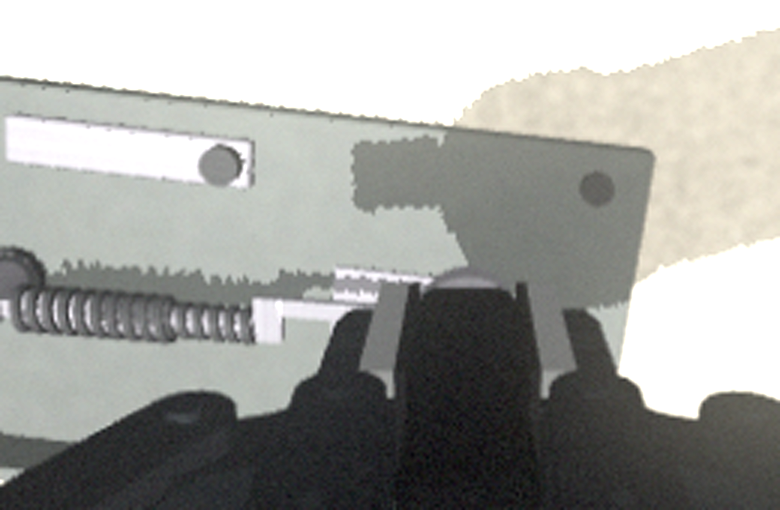

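```bash
python3 - <<'E'
from st import *
s,R,tip,piv=st(); print((R.T@(np.array([521,-359.5,310])-s['position'])).round(1))
E
python3 -m jog '[[[13.5,-50,0,2],[27,-100,0,5],[40,-150,0,7],[53,-200,0,10],[66.5,-250,0,12]]]' -; python3 - <<'E'
from st import *
s,R,tip,piv=st(); print((R.T@(np.array([521,-359.5,310])-s['position'])).round(1)); snap('top','t16')
im=load('t16')['im']
a=cv2.resize(im[115:220,165:310],None,fx=5.4,fy=5.4,interpolation=cv2.INTER_CUBIC);cv2.imwrite('pics/t16c.png',np.clip(a*1.8,0,255).astype('uint8'))
E
```

```text
pos [466.8 151.7 339.4] t 14.7 toolF [1.14 0.88 1.45] T [-0.01 -0.    0.02] w 17.49
tip [467.3 149.6 135.1] L 180.9 ang 125.68 post in eye frame -34.7 -49.4
radial dir in tool [ 0.243  0.97  -0.01 ] perp [ 0.97  -0.243  0.018]
[ 137.6 -494.6   38.4]
clock: 15.32
position: [497.7, -106.9, 343.1]
ee_rot: [-0.083, 0.996, -0.009, -0.006]
contact_force: [1.2, 0.6, -2.3]
gripper_width: 17.4
pos [ 497.7 -106.9  343.1] t 15.325 toolF [-1.28  0.43  2.25] T [-0.04 -0.13 -0.02] w 17.4
tip [ 498.1 -109.5  138.8] L 134.7 ang -123.67 post in eye frame -230.8 -118.3
radial dir in tool [ 0.685 -0.728  0.021] perp [-0.728 -0.685  0.002]
[  18.6 -252.4   37.6]
```

View pics/t16c.png

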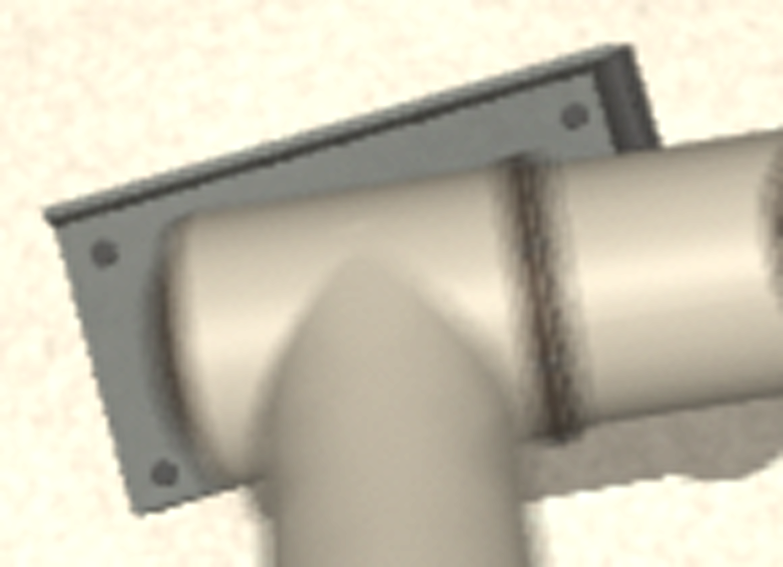

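```bash
python3 -m jog '[[[0,-60,10,0],[0,-120,20,0],[0,-180,30,0],[0,-235,35,0],[0,-252,40,0]]]' -; python3 - <<'E'
from st import *
s,R,tip,piv=st('w17'); snap('top','t17')
im=load('t17')['im']
a=cv2.resize(im[115:220,165:310],None,fx=5.4,fy=5.4,interpolation=cv2.INTER_CUBIC);cv2.imwrite('pics/t17c.png',np.clip(a*1.8,0,255).astype('uint8'))
E
```

```text
clock: 16.0
position: [538.4, -363.6, 305.5]
ee_rot: [-0.079, 0.997, -0.009, -0.007]
contact_force: [0.2, 0.7, -2.2]
gripper_width: 17.1
pos [ 538.4 -363.6  305.5] t 16.0 toolF [-0.32  0.69  2.15] T [-0.09 -0.01 -0.02] w 17.12
tip [ 538.2 -366.5  101.2] L 370.7 ang -95.35 post in eye frame -511.3 -58.0
radial dir in tool [ 0.249 -0.968  0.021] perp [-0.968 -0.249 -0.011]
```

View pics/t17c.png

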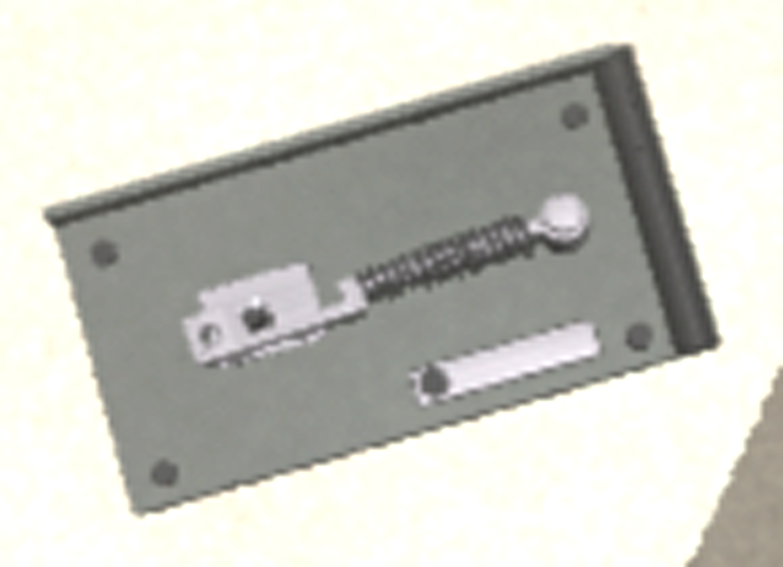

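View pics/w17c.png

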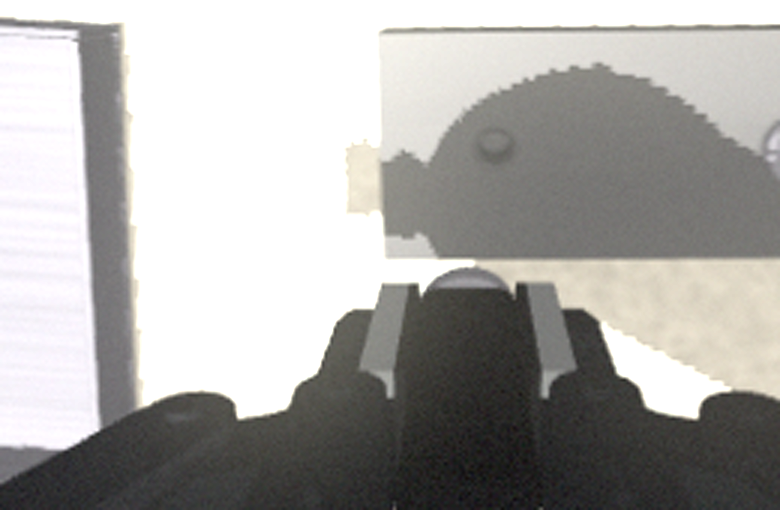

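```bash
python3 - <<'E'
from st import *
z=load('w17'); im=z['im'][165:195,250:280];cv2.imwrite('pics/w17d.png',np.clip(cv2.resize(im,None,fx=20,fy=20,interpolation=cv2.INTER_CUBIC)*3,0,255).astype('uint8'))
c=lambda x,y:(100+(x+.5)/3-.5,130+(y+.5)/3-.5)
s,R,tip,piv=st()
w=pt_z(z,*c(495,143),28); print('well',w, (R.T@(w-tip)).round(1))
px,W=cloud(z,228,360,138,217); m=abs(W[:,2]-28)<2; print(cv2.minAreaRect(W[m][:,:2].astype(np.float32)))
px,W=cloud(z,236,276,218,320); T=(W-s['position'])@R
m=(px[:,1]>232)&(px[:,1]<300)&(abs(px[:,0]-256)<10)&(T[:,2]<178)&(T[:,2]>122)
A=np.c_[np.ones(m.sum()),T[m][:,1:]]; k=np.linalg.lstsq(A,T[m][:,0],rcond=None)[0]
print('face',k,k[0]+k[2]*150)
E
```

```text
pos [ 538.1 -362.   305.2] t 16.1 toolF [ 0.6  -0.5   2.13] T [-0.12  0.01  0.  ] w 17.36
tip [ 537.7 -364.7  100.9] L 369.0 ang -95.46 post in eye frame -509.4 -58.2
radial dir in tool [ 0.252 -0.968  0.02 ] perp [-0.968 -0.252 -0.012]
well [ 519.85134722 -362.99816057   28.        ] [16.1  5.7 73.1]
((517.259033203125, -335.98785400390625), (70.3218765258789, 121.97587585449219), 9.413385391235352)
face [ 8.78880810e+00  1.12175044e-03 -1.27378173e-02] 6.878135513478528
```

View pics/w17d.png

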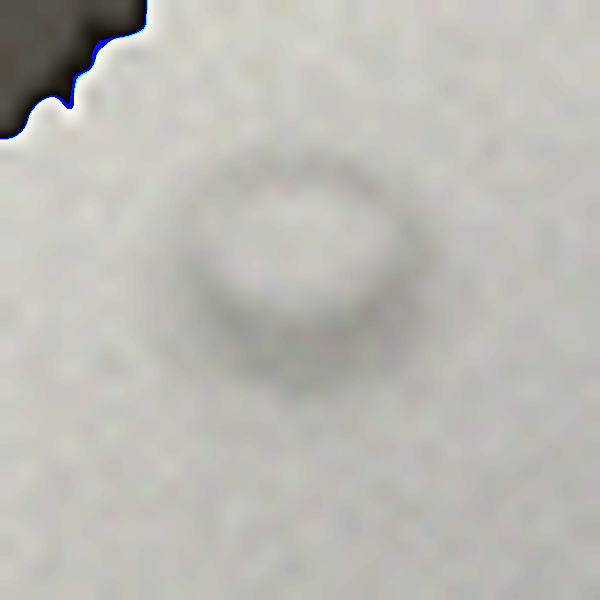

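```bash
python3 - <<'E'
from st import *
s,R,tip,piv=st()
print((R.T@(np.array([520.8,-362.5,40])-tip)).round(1),(R.T@np.array([0,0,-1.])).round(3))
E
```

```text
pos [ 538.1 -362.   305.2] t 16.1 toolF [ 0.6  -0.5   2.13] T [-0.12  0.01  0.  ] w 17.36
tip [ 537.7 -364.7  100.9] L 369.0 ang -95.46 post in eye frame -509.4 -58.2
radial dir in tool [ 0.252 -0.968  0.02 ] perp [-0.968 -0.252 -0.012]
[15.3  5.9 61.1] [-0.017  0.017  1.   ]
```

```bash
python3 -m jog '[[[8,3,12,0],[15.3,5.9,25,0],[15.3,5.9,40,0],[15.3,5.9,55,0],[15.3,5.9,61,0]]]' -; python3 - <<'E'
from st import *
s,R,tip,piv=st('w18')
print((R.T@(np.array([520.8,-362.5,30])-tip)).round(1),(R.T@np.array([0,0,-1.])).round(3))
E
```

```text
clock: 16.73
position: [521.1, -359.4, 242.8]
ee_rot: [-0.08, 0.997, -0.008, -0.009]
contact_force: [0.6, -0.1, -1.9]
gripper_width: 17.3
pos [ 521.1 -359.4  242.8] t 16.725 toolF [-0.65 -0.21  1.89] T [-0.03 -0.04 -0.  ] w 17.34
tip [ 520.3 -361.9   38.5] L 368.3 ang -98.19 post in eye frame -505.8 -64.9
radial dir in tool [ 0.298 -0.954  0.02 ] perp [-0.954 -0.298 -0.013]
[-0.5 -0.5  8.5] [-0.019  0.016  1.   ]
```

View pics/w18c.png

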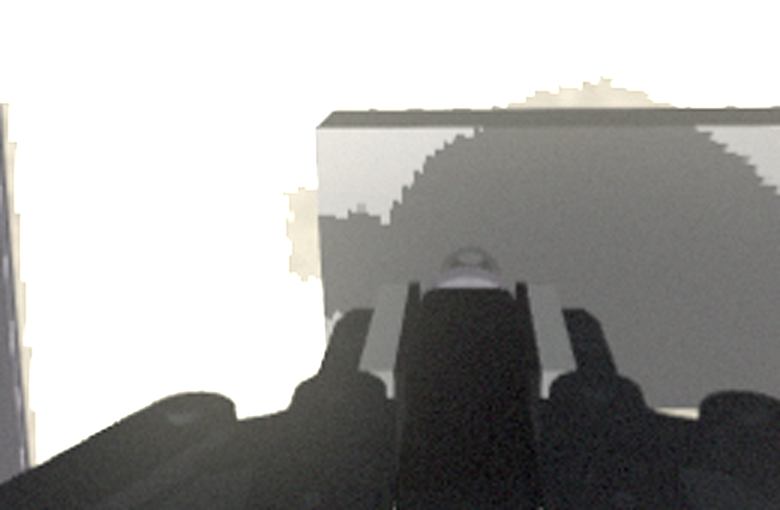

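```bash
python3 - <<'E'
from st import *
z=load('w18'); im=z['im'][200:232,236:280];cv2.imwrite('pics/w18d.png',np.clip(cv2.resize(im,None,fx=16,fy=16,interpolation=cv2.INTER_CUBIC)*3,0,255).astype('uint8'))
for w in [(520.8,-362.5),(521.5,-361.8),(520,-363),(519,-362.5)]:
    q=[proj(z,np.array([w[0]+5*np.cos(a),w[1]+5*np.sin(a),28])) for a in np.linspace(0,6.28,41)]; q=np.array(q); print(w,'top in d crop',((q[q[:,1].argmin()]-[236,200]+.5)*16).round(),((q[:,0].min()-235.5)*16).round(),((q[:,0].max()-235.5)*16).round())
E
```

```text
(520.8, -362.5) top in d crop [324. 214.] 210.0 437.0
(521.5, -361.8) top in d crop [337. 231.] 223.0 450.0
(520, -363) top in d crop [316. 195.] 202.0 429.0
(519, -362.5) top in d crop [331. 175.] 216.0 444.0
```

View pics/w18d.png

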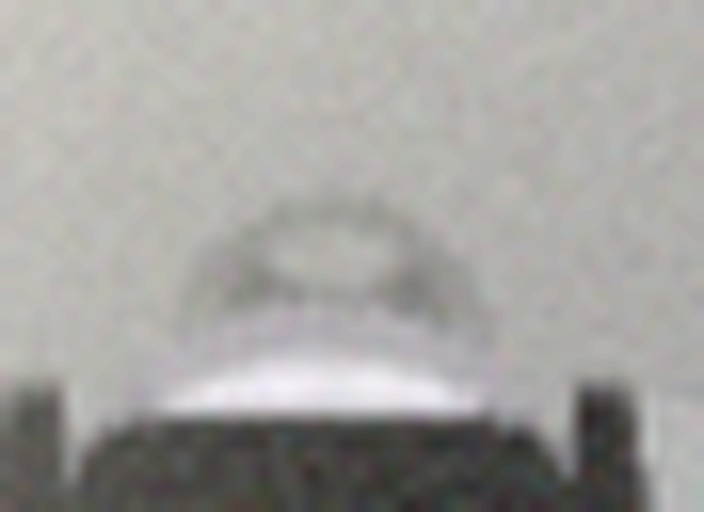

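```bash
python3 -m jog '[[[0,0,3,0],[-0.1,0,6,0],[-0.2,0.1,9,0],[-0.3,0.2,12,0],[-0.4,0.2,15,0]]]' -; python3 - <<'E'
from st import *
s,R,tip,piv=st()
print((R.T@(np.array([520.5,-362.1,12])-tip)).round(1))
E
```

```text
clock: 17.4
position: [521.2, -359.5, 227.5]
ee_rot: [-0.08, 0.997, -0.008, -0.009]
contact_force: [-0.1, 0.1, -1.9]
gripper_width: 17.4
pos [ 521.2 -359.5  227.5] t 17.4 toolF [0.04 0.19 1.89] T [-0.04  0.    0.01] w 17.37
tip [ 520.4 -362.    23.2] L 368.4 ang -98.18 post in eye frame -505.9 -64.9
radial dir in tool [ 0.297 -0.955  0.02 ] perp [-0.955 -0.298 -0.013]
[-0.3  0.1 11.2]
```

```bash
python3 -m jog '[[[0,0,3,0],[-0.1,0,6,0],[-0.2,0.1,8,0],[-0.2,0.1,9.5,0],[-0.2,0.1,10.5,0]]]' -; python3 - <<'E'
from st import *
s,R,tip,piv=st()
E
```

```text
clock: 18.02
position: [521.3, -359.6, 216.9]
ee_rot: [-0.08, 0.997, -0.008, -0.009]
contact_force: [0.7, -0.4, -0.9]
gripper_width: 17.2
pos [ 521.3 -359.6  216.9] t 18.025 toolF [-0.66 -0.54  0.86] T [-0.03 -0.04 -0.01] w 17.23
tip [ 520.4 -362.1   12.5] L 368.4 ang -98.17 post in eye frame -506.0 -64.9
radial dir in tool [ 0.297 -0.955  0.02 ] perp [-0.955 -0.298 -0.013]
```

```bash
python3 -m jog '[[[0,0,0.5,0],[0,0,0.8,0],[0,0,0.8,0],[0,0,0.8,0],[0,0,0.8,0]]]' -; python3 - <<'E'
from st import *
st()
E
```

```text
clock: 18.65
position: [521.2, -359.6, 216.5]
ee_rot: [-0.08, 0.997, -0.008, -0.009]
contact_force: [-1.6, 0.4, 3.5]
gripper_width: 17.3
pos [ 521.2 -359.6  216.5] t 18.65 toolF [ 1.61  0.6  -3.44] T [-0.57  0.33 -0.  ] w 17.29
tip [ 520.4 -362.1   12.2] L 368.5 ang -98.17 post in eye frame -506.0 -64.9
radial dir in tool [ 0.297 -0.955  0.02 ] perp [-0.955 -0.298 -0.013]
```

```bash
python3 -m jog '[[[0,0,0,0],[0,0,0,0],[0,0,0,0],[0,0,0,0],[0,0,0,0]]]' 50; python3 - <<'E'
from st import *
st('w19')
E
cp pics/w19.png pics/w19v.png
```

```text
clock: 19.27
position: [521.3, -359.6, 216.4]
ee_rot: [-0.08, 0.997, -0.008, -0.009]
contact_force: [-0.4, 0.4, -0.4]
gripper_width: 50.1
pos [ 521.3 -359.6  216.4] t 19.275 toolF [0.35 0.47 0.39] T [-0.02 -0.03  0.02] w 50.08
tip [ 520.5 -362.1   12.1] L 368.5 ang -98.16 post in eye frame -506.0 -64.9
radial dir in tool [ 0.297 -0.955  0.02 ] perp [-0.955 -0.298 -0.013]
```

View pics/w19v.png

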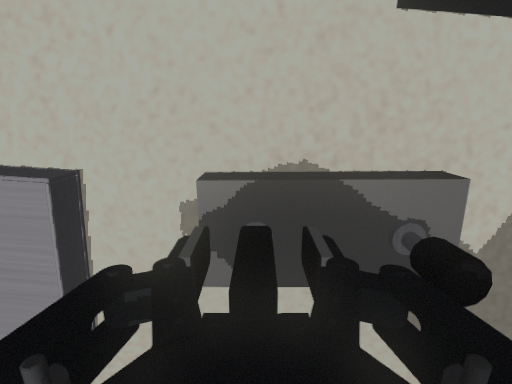

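Puller stands between the open fingers. Retract straight up, then check puller and unit.

```bash
python3 -m jog '[[[0,0,-15,0],[-0.5,0.5,-40,0],[-1,1,-70,0],[-1.5,1.5,-90,0],[-1.5,1.5,-90,0]]]' -; python3 - <<'E'
from st import *
st('w20'); z=load('w20')
px,W=cloud(z,215,300,170,250); m=(W[:,2]>97)&(W[:,2]<104); print(m.sum(),W[m].mean(0),cv2.minAreaRect(W[m][:,:2].astype(np.float32)))
snap('top','t20'); im=load('t20')['im']
a=cv2.resize(im[115:220,165:310],None,fx=5.4,fy=5.4,interpolation=cv2.INTER_CUBIC);cv2.imwrite('pics/t20c.png',np.clip(a*1.8,0,255).astype('uint8'))
snap('scene','s20')
E
```

```text
clock: 19.95
position: [524.4, -356.4, 309.4]
ee_rot: [-0.08, 0.997, -0.01, -0.006]
contact_force: [0.2, -0.1, -0.2]
gripper_width: 50.2
pos [ 524.4 -356.4  309.4] t 19.95 toolF [-0.18 -0.12  0.18] T [-0.03 -0.02 -0.05] w 50.15
tip [ 524.7 -359.4  105.1] L 365.2 ang -97.57 post in eye frame -503.4 -63.4
radial dir in tool [ 0.288 -0.957  0.022] perp [-0.958 -0.288 -0.008]
642 [ 519.19615477 -362.48938517  100.715677  ] ((519.6831665039062, -362.6668395996094), (17.300966262817383, 17.823911666870117), 9.698785781860352)
```

View pics/w20.png

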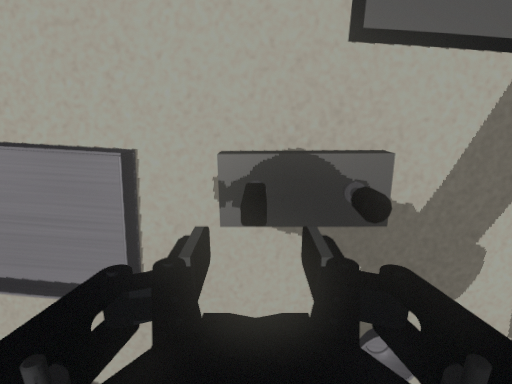

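View pics/t20c.png

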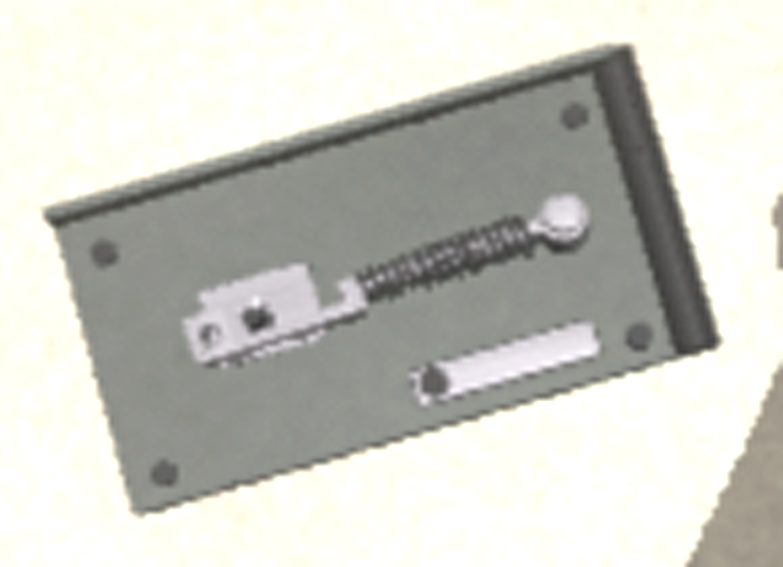

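View pics/s20.png

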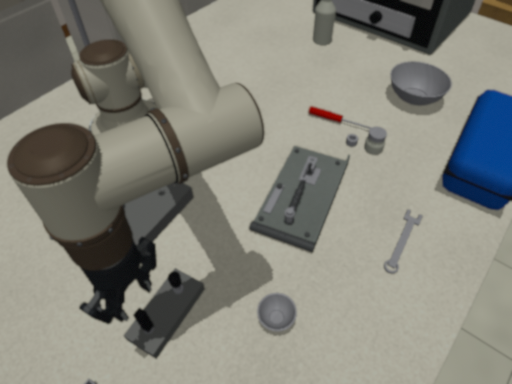

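The wrist picture shows the puller upright at pixel (254, 204), with its top at z 100.7, the same as at the start, and its yaw unchanged. The top picture shows the hook round the post at crop (258, 318) with the spring stretched. The gripper touches nothing, so I am handing in.

```bash
python3 - <<'E'
from bench import arm
print(arm.job_done())
E
```

```text
the job is handed in; nothing more can be done
None
```

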